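# Pull the toy case's dust sash shut with the hook pole

## Task

Shut the display case against the street dust: take the hook pole from its rest, hook it into the red ring of the clear sash and gently pull the sash down past its catch, fully home against its stops, and seat its seal there with a steady pull of 16 newtons, give or take 3, for half a second. Then unhook the pole and lay it back in its rest as it was. Work the sash only with the pole (no finger marks on it), never loading it harder than that or slamming it, and leave the other toys where they are.

Things in the scene. Friction and masses are not known exactly. Their poses are not given: they have to be found in the camera images.
- sash: Clear dust sash with blue edges, 262 mm wide, on the sloping top of the display case. Origin = centre of its level red ring: hole 20 mm across, wire 7 mm thick, stem on its +x side, open air for 40 mm below the hole. x points level into the case (whose front faces -x), z up. It slides only down the slope, along (-cos 30deg, 0, -sin 30deg) of this frame, and stays where it is left.
- sash_edge (a point): Middle of the sash's lower front edge, 36 mm further in (+x) and 34 mm below the ring's centre. It starts 70 to 110 mm of sliding short of shut. Shut, it lies at x = -132 mm in the case's frame, give or take 6 mm: the stops are set by hand and their place must be felt. Sliding takes a pull of 1 to 4 N. Ring and sash are delicate: the pole must never press or pull on them with more than 20 N.
- catch (a joint): Sprung ball in the white catch strip that runs along the case's front edge and carries the two rigid stops: about 0 (-0.001 to 0) while free, 0.0013 to 0.0025 m when pushed back by the shut sash. Over the last 9 mm of sliding the ball raises the pull to 7 to 12 N, then gives; the sash snaps onto the stops and is held. Only the extra pull after that seats the seal.
- pole: Hook pole, about 120 g. Origin = middle of its orange handle (92 mm long in x, 24 wide in y, 28 high in z). x runs along the pole to the hook; a 12 x 14 mm wooden shaft runs from x = -133 to +117 mm. At x = 128 mm the steel hook, 8 mm thick, turns square down (-z) to 36 mm below the pole's axis. It starts lying level in its rest, hook down.
- hook_tip (a point): Lowest point of the hook, at (128, 0, -36) mm in the pole's frame.
- rack: Wooden rest fixed to the bench, 240 x 70 mm, 64 mm high, with two notches (at x = -85 and +70 mm, 16 mm thick, flaring upwards from about 20 to 32 mm wide) that carry the pole's shaft either side of the handle. Origin = middle of its underside. The resting pole's origin is at (0, 0, 50) mm here, within some mm in x, with its x axis along this x.
- case: Cream plastic display case fixed to the bench, 270 deep (x), 300 wide (y), 290 mm high at the back, its sloping top falling to 150 mm at the front (-x, towards the robot). Origin = middle of its underside.
- duck: Bystander: yellow wooden pull-along duck on a wheeled board, 90 x 55 x 113 mm. Origin under its middle.
- magnifier: Bystander: green toy magnifying glass lying flat, lens 74 mm across, yellow handle. Origin under its middle.
- spoon: Bystander: steel toy spoon, 150 mm long, lying flat. Origin under its middle.
- drum: Bystander: red plastic toy drum, 110 mm across, 80 mm high. Origin under its middle.
- bowl: Bystander: teal silicone stacking bowl, 100 mm across, 45 mm high. Origin under its middle.
- cup: Bystander: yellow plastic cup, 64 mm across, 55 mm high. Origin under its middle.

How it is judged (in metres and radians):
On the way, in this order (a step that is already met when the one before it is completed fails the run):
1. the hook of the pole is down in the sash's ring (horizontal distance between hook_tip and sash below 0.02 m and z of hook_tip in the frame of sash below -0.006 m), for 0.2 s.
2. the sash is fully shut and seated by a steady pull of at least 13 N with the hook in its ring (all of step 1 and value of joint catch above 0.001 m and contact force between pole and sash above 13 N and linear speed of sash below 0.01 m/s), for 0.3 s.
At the end, for the whole second after the job is handed in: The sash is shut on its stops, past its catch (catch ball pushed back by over 1 mm); the pole lies hook down in its rest, the same way round (origin within 15 mm forward, 25 mm back, 8 mm sideways and 6 mm in height of its place, within 0.1 rad), released; both at rest (value of joint catch above 0.001 m and x of pole in the frame of rack between -0.025 and 0.015 m and y of pole in the frame of rack between -0.008 and 0.008 m and z of pole in the frame of rack between 0.044 and 0.056 m and angle between the x axis of pole and the x axis of rack, either way round below 0.1 rad and angle between pole's own z axis and vertical below 0.2 rad and x of hook_tip in the frame of rack above 0.08 m and linear speed of sash below 0.01 m/s and linear speed of pole below 0.02 m/s); the robot touches nothing.
It fails at once if the pole loads the sash or its ring with more than 20 N (contact force between pole and sash above 20 N).
It fails at once if the fingers or the arm touch the sash (contact force between any of the fingers, the arm and sash above 0.5 N).
It fails at once if the sash is slammed (faster than 0.3 m/s) (linear speed of sash above 0.3 m/s).
It fails at once if another toy is moved more than 25 mm (distance of any of duck, magnifier, spoon, drum, bowl, cup from where it was at the start of the episode above 0.025 m).
It also fails if it takes over 72 s, if anything falls off the work surface, if the arm or the gripper's body presses on something with over 40 N, if the wrist force passes 120 N, or if a joint passes its speed limit or range.

## Robot

A 6-joint arm with a two-finger parallel gripper is mounted at the origin on the work surface. World frame = base frame: x ahead of the robot, y to its left, z up, the work surface at z = 0. Lengths are in mm, angles in rad, forces in N, time in s.
With the tool pointing down it reaches from about 350 to 975 mm from the base axis. Payload 7.1 kg.
Tool frame: the origin (TCP) lies midway between the tips of the shut fingers; the grasp point (between the pads) lies 19 mm behind it (ctrl.hold_point_z is the distance from the TCP to the grasp point, in mm); x points along the fingers, y is the direction in which the jaws open and shut, and the axes are right-handed (so a half turn about x gives the same grasp; the last joint's range is limited). The gripper opens to 88 mm and grips with 3 to 60 N. Pads are 20 mm wide; open, the fingers measure 115 mm over their backs; the gripper's body (75 mm by 178 mm) begins 61 mm behind the grasp point.
Start: joints at [1.147, 0.423, 1.63, -0, 1.089, -0.019], TCP at [246.114, 574.485, 222.675] pointing down, gripper open.
Joint ranges: [-3, 3], [-0.9, 2.11], [0.09, 2.58], [-1.31, 4.45], [0.11, 2.69], [-2.54, 2.54]. Speed limits (rad/s): [2.39, 2.39, 3.01, 3.14, 3.14, 3.14].

## Interface

Orientations are given as a rotation vector (axis times angle).
In Python, from workcell import ctrl, get_image, calibration gives the robot as it stands.
- The arm moves only by the tool move_arm, never from a script. Its argument "rows" is a list of rows, each a list of 5 numbers: the shift along the world's x, y, z in mm, then the turn about the world's z in rad, then the closure, from -1 (fully open) to 1 (shut). In form: [[tx, ty, tz, roll, jaw], ...]. A call has 1 to 12 rows; each row is the pose to reach, as a shift and turn from the pose measured when the call began; what a row does not reach only later rows make up. A row lasts 1/8 s, in which the tool goes at most 62.5 mm and 10.7 degrees, less where a joint would pass 70% of its speed; a pose out of reach is approached as far as the arm can. A call with a gripper value outside its range is refused whole. The fingers move at their own pace and stop on an object; the grip force is fixed at half the most. Time passes only in rows, so rows that repeat a pose let the fingers close. It gives the time, the measured TCP pose, the force and the opening at its end, in the units of the state.
- ctrl.get_obs(): the state, without advancing time (a new reading comes with each control period).
- get_image(name): name is "scene" or "top" or "wrist"; returns the picture (384x512x3 uint8, blue, green, red); there is no depth.
- calibration(name): a dict with "fx", "fy", "cx", "cy" (pixels), "view" (4x4, takes a point from world to camera coordinates); the wrist camera has in their place "T_tool_cam" (4x4, takes a point from camera to tool coordinates, whose origin is the TCP and whose axes are the tool frame's). Camera axes: x right, y up, looking along -z (the intrinsics and any distortion apply to the point x, -y, -z); pixel columns grow to the right and rows downward; lengths in mm; the calibration is good to about 2 mm. A picture is of the moment at which its call begins: read the wrist's pose just before it. calibration takes no time and is no camera call.
- ctrl.close_job(): hands the job in, once; it reports no verdict.
The state is a dict: "t": time; "qpos": joint angles; "qvel": joint speeds; "joint_torque": joint torques, N m; "ee_pos": TCP position; "orientation": TCP orientation; "ft_force": force on the tool from outside, world axes, zero at the start; "moment": the same for the moment, N m; "width": finger opening in mm.
Only numpy, scipy, OpenCV 4.12 (cv2) and the standard library are available. Lean on these libraries where they do the work, as an engineer would, in place of code of your own. Each camera call takes 0.05 s, during which the arm holds its last target.

## Working session

There is one attempt and no reset: what is moved stays moved. The work goes in short steps, Python scripts to look and compute and a tool call to move; the robot and the scene stay as the last step left them, time stands still between calls to the robot, and variables do not carry over. Pictures are saved under pics/ and viewed, and the job is handed in when it is done.

Besides the shell and the picture viewer there is one more tool, called after "Request:" as a command line: name --pt "numbers of a row" for each row, then --argument value for the rest. move_arm: Moves the arm, as the interface text tells. Its arguments: {"type":"object","properties":{"rows":{"type":"array"}},"required":["rows"]}

```bash
ls; mkdir -p pics; python3 - <<'E'
from workcell import ctrl, get_image, calibration
import cv2
print(ctrl.get_obs())
for n in ("scene","top","wrist"):
    cv2.imwrite(f"pics/{n}0.png",get_image(n)); print(n,calibration(n))
E
```

```text
pics
{'t': 0.0, 'qpos': array([ 1.14701892e+00,  4.23811651e-01,  1.63072124e+00, -4.59678491e-06,
        1.08856229e+00, -1.90421347e-02]), 'qvel': array([-0.00160927, -0.00091561, -0.00118246, -0.0010855 ,  0.00030103,
       -0.00043578]), 'joint_torque': array([ 5.93441528e-04, -5.44647467e+01, -2.73659277e+01,  6.42947154e-02,
        2.27014540e-02, -1.35775617e-04]), 'ee_pos': array([245.87933768, 573.98907524, 221.90763717]), 'orientation': array([ 0.31633945,  1.54770669, -0.31865644]), 'ft_force': array([-0.10381472, -0.10670723, -0.41168099]), 'moment': array([0.02446188, 0.00046128, 0.04704889]), 'width': 87.72271098043281}
scene {'fx': 383.5947487656993, 'fy': 383.5947487656993, 'cx': 255.5271962258359, 'cy': 191.16569748886067, 'view': array([[ 6.47314564e-01,  7.62222559e-01, -7.90626675e-04,
        -3.92184022e+02],
       [-6.41717519e-01,  5.45535277e-01,  5.39063899e-01,
         2.94241601e+02],
       [ 4.11317979e-01, -3.48436554e-01,  8.42264500e-01,
        -1.45489509e+03],
       [ 0.00000000e+00,  0.00000000e+00,  0.00000000e+00,
         1.00000000e+00]]
[... 224 characters left out ...]
01,  1.79699539e-03,  1.78843976e-01,
        -5.94476693e+02],
       [-1.78850585e-01,  4.68498336e-03,  9.83865092e-01,
        -1.59303577e+03],
       [ 0.00000000e+00,  0.00000000e+00,  0.00000000e+00,
         1.00000000e+00]])}
wrist {'fx': 289.7845389610052, 'fy': 289.7845389610052, 'cx': 257.23330462379477, 'cy': 190.50143209372214, 'T_tool_cam': array([[ 3.67116834e-05,  2.41543844e-01, -9.70389906e-01,
        -1.61918469e+02],
       [ 9.99999928e-01, -3.74505810e-04, -5.53879340e-05,
        -2.45480381e-01],
       [-3.76795273e-04, -9.70389835e-01, -2.41543840e-01,
        -6.52389730e+01],
       [ 0.00000000e+00,  0.00000000e+00,  0.00000000e+00,
         1.00000000e+00]])}
```

View pics/scene0.png

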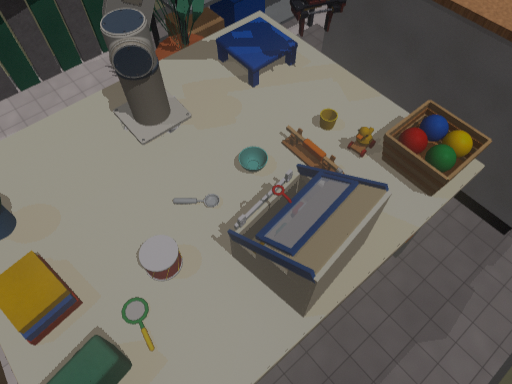

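View pics/top0.png

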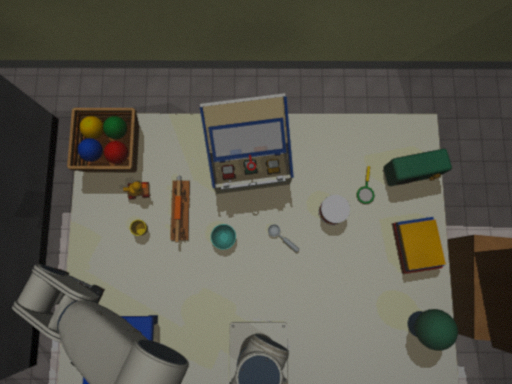

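View pics/wrist0.png

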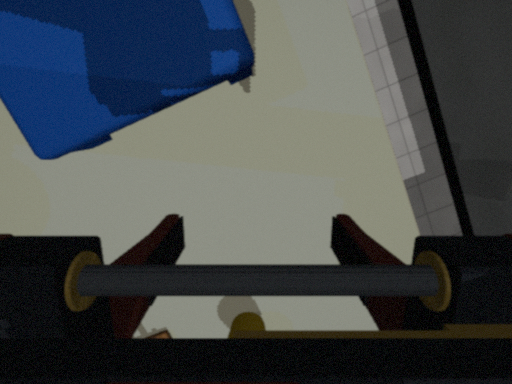

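```bash
python3 - <<'E'
import cv2,numpy as np
t=cv2.imread("pics/top0.png"); s=cv2.imread("pics/scene0.png")
a=cv2.resize(t[165:265,110:250],None,fx=5,fy=5,interpolation=cv2.INTER_CUBIC)
b=cv2.resize(t[85:205,190:310],None,fx=5,fy=5,interpolation=cv2.INTER_CUBIC)
c=cv2.resize(s[110:310,220:400],None,fx=4,fy=3,interpolation=cv2.INTER_CUBIC)
for n,i in zip("abc",(a,b,c)): cv2.imwrite(f"pics/z{n}.png",cv2.convertScaleAbs(i,alpha=1.5))
E
```

```text
(no output)
```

View pics/za.png

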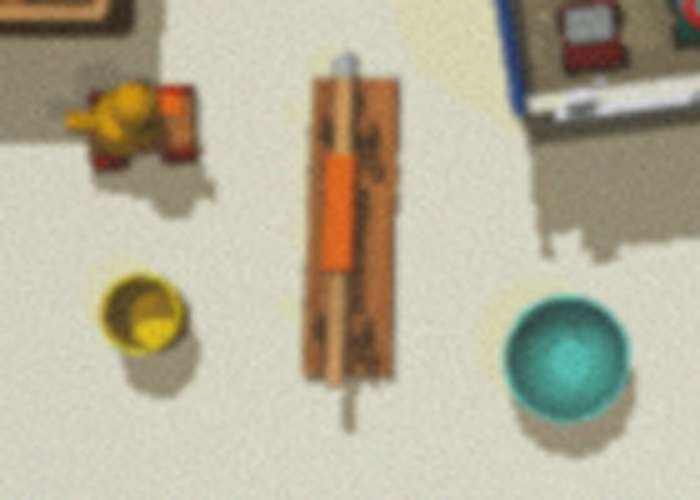

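View pics/zb.png

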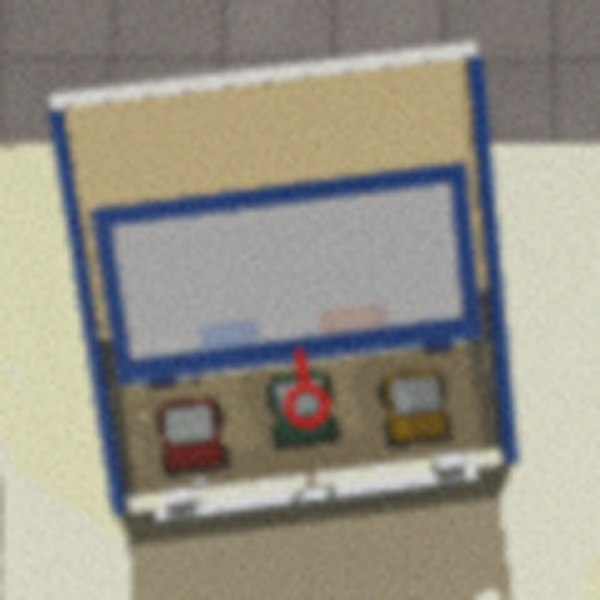

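View pics/zc.png

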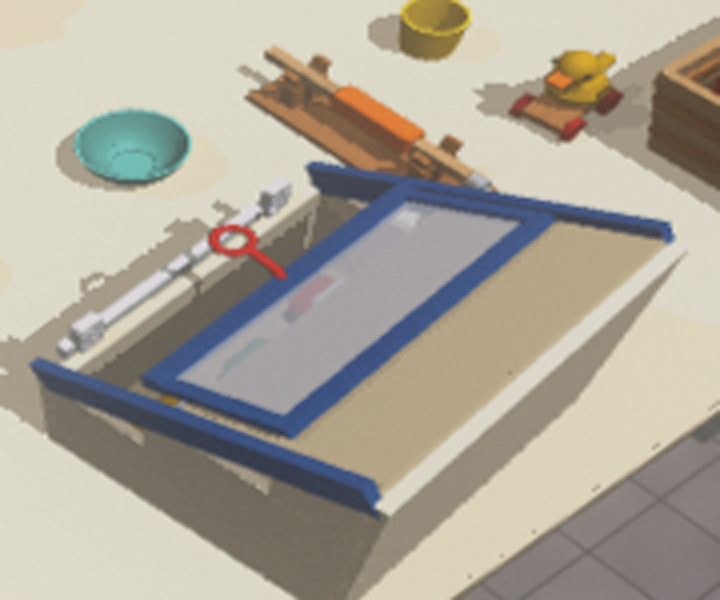

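```bash
cat > h.py <<'E'
import numpy as np,cv2
from scipy.spatial.transform import Rotation as R
from workcell import ctrl,get_image,calibration
def cam(n,obs=None):
    c=calibration(n)
    if n=="wrist":
        T=np.eye(4);T[:3,:3]=R.from_rotvec(obs["orientation"]).as_matrix();T[:3,3]=obs["ee_pos"]
        M=T@c["T_tool_cam"]
    else: M=np.linalg.inv(c["view"])
    return c,M
def ray(cm,p):
    c,M=cm
    d=np.array([(p[0]-c["cx"])/c["fx"],-(p[1]-c["cy"])/c["fy"],-1.])
    d=M[:3,:3]@d
    return M[:3,3],d/np.linalg.norm(d)
def plane(cm,p,z):
    o,d=ray(cm,p); return o+d*(z-o[2])/d[2]
def proj(cm,P):
    c,M=cm; q=np.linalg.inv(M)@np.append(P,1)
    return np.array([c["cx"]+c["fx"]*q[0]/-q[2],c["cy"]-c["fy"]*q[1]/-q[2]])
def tri(rs):
    A=np.zeros((3,3));b=np.zeros(3)
    for o,d in rs:
        Q=np.eye(3)-np.outer(d,d);A+=Q;b+=Q@o
    P=np.linalg.solve(A,b)
    return P,[np.linalg.norm((np.eye(3)-np.outer(d,d))@(P-o)) for o,d in rs]
def mask(im,lo,hi):
    return cv2.inRange(cv2.cvtColor(im,cv2.COLOR_BGR2HSV),lo,hi)
E
python3 - <<'E'
from h import *
t=cv2.imread("pics/top0.png"); s=cv2.imread("pics/scene0.png")
ct=cam("top");cs=cam("scene")
def sub(im,x0,x1,y0,y1,hs):
    m=np.zeros(im.shape[:2],np.uint8)
    f=np.zeros_like(m)
    for lo,hi in hs: f|=mask(im,lo,hi)
    m[y0:y1,x0:x1]=f[y0:y1,x0:x1]; return m
red=[((0,150,80),(6,255,255)),((172,150,80),(180,255,255))]
org=[((5,190,120),(14,255,255))]
for nm,im,box in (("t",t,(235,270,150,180)),("s",s,(265,300,180,210))):
    m=sub(im,*box,red); cv2.imwrite(f"pics/m{nm}.png",cv2.resize(m[box[2]:box[3],box[0]:box[1]],None,fx=8,fy=8,interpolation=0))
    cs_,h=cv2.findContours(m,cv2.RETR_CCOMP,cv2.CHAIN_APPROX_NONE)
    for c,hh in zip(cs_,h[0]):
        M=cv2.moments(c); print(nm,len(c),hh[3],c.reshape(-1,2).mean(0),cv2.boundingRect(c))
for nm,im,box in (("t",t,(165,195,180,235)),("s",s,(290,335,130,165))):
    m=sub(im,*box,org); ys,xs=np.nonzero(m); print(nm,"handle",xs.mean(),ys.mean(),len(xs),xs.min(),xs.max(),ys.min(),ys.max(),cv2.minAreaRect(np.c_[xs,ys].astype(np.float32)))
E
```

```text
t 35 -1 [250.51428571 163.05714286] (247, 155, 9, 16)
t 18 0 [251.  165.5] (248, 162, 7, 8)
s 47 -1 [281.23404255 192.72340426] (272, 185, 19, 18)
s 24 0 [277.625      189.54166667] (273, 186, 10, 9)
t handle 176.97368421052633 207.07894736842104 114 174 179 196 218 ((176.5, 207.0), (22.0, 5.0), 90.0)
s handle 318.4 151.06666666666666 15 312 323 145 155 ((317.4230651855469, 150.11538696289062), (14.699555397033691, 3.0508511066436768), 33.6900634765625)
```

View pics/mt.png

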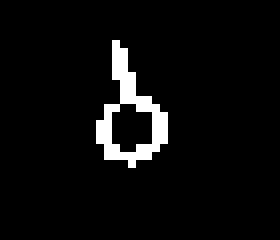

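View pics/ms.png

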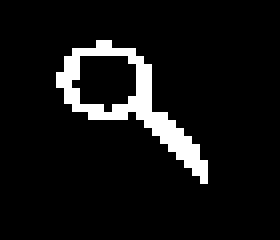

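```bash
python3 - <<'E'
from h import *
ct=cam("top");cs=cam("scene")
print("ring",tri([ray(ct,(251.3,165.7)),ray(cs,(277.6,189.6))]))
print("handle top", plane(ct,(177.2,207.1),62), plane(ct,(110+337/5-.5,165+212/5-.5),64))
# shaft ends & hook, zoom a
f=lambda x,y:(110+(x+.5)/5-.5,165+(y+.5)/5-.5)
print("butt",plane(ct,f(335,382),57),"shaft near hook",plane(ct,f(345,85),57),"tip",plane(ct,f(346,62),54))
g=lambda x,y:(190+(x+.5)/5-.5,85+(y+.5)/5-.5)
print("case front corners z150",plane(ct,g(125,505),150),plane(ct,g(505,455),150))
print("rack corners z0", [plane(ct,f(*p),8).round(1) for p in((304,378),(393,380),(400,80),(315,80))])
k=lambda x,y:(220+(x+.5)/4-.5,110+(y+.5)/3-.5)
print("scene handle corner check", proj(cs,np.array([544,192,64])))
E
```

```text
ring (array([663.16130966,  26.06092473, 224.51997815]), [np.float64(0.8995786799324761), np.float64(0.8995786799324902)])
handle top [538.22109276 312.67953539  62.        ] [538.70301664 313.48660035  64.        ]
butt [408.16880325 311.31867199  57.        ] shaft near hook [639.88402539 311.68468461  57.        ] tip [658.9927588  312.09781729  54.        ]
case front corners z150 [605.52696455 161.16356183 150.        ] [ 643.86217138 -119.64592873  150.        ]
rack corners z0 [array([414.6, 345. ,   8. ]), array([413.1, 274.9,   8. ]), array([654.4, 276.6,   8. ]), array([654.3, 345.2,   8. ])]
scene handle corner check [288.28688898 165.14628326]
```

```bash
python3 - <<'E'
from h import *
o=ctrl.get_obs(); print(R.from_rotvec(o["orientation"]).as_matrix().round(3))
ct=cam("top");
t=cv2.imread("pics/top0.png")
# blue rails direction
m=mask(t,(100,120,40),(130,255,255)); m[:, :195]=0;m[:,300:]=0;m[:90]=0;m[195:]=0
g=lambda x,y:(190+(x+.5)/5-.5,85+(y+.5)/5-.5)
for top,bot in (((57,110),(120,512)),((480,60),(512,460))):
    a=plane(ct,g(*bot),155); b=plane(ct,g(*top),300); print(a,b,np.arctan2((b-a)[1],(b-a)[0]))
a=plane(ct,g(125,378),190+0); b=plane(ct,g(478,335),190); print(a,b,a-b, np.arctan2((a-b)[0],-(a-b)[1]))
a=plane(ct,g(50,103),290); b=plane(ct,g(478,47),290); print(a,b,np.linalg.norm(a-b))
E
```

```text
[[-0.001  0.394  0.919]
 [-0.001  0.919 -0.394]
 [-1.    -0.001 -0.   ]]
[599.27417221 164.23487764 155.        ] [852.56301469 198.31929327 300.        ] 0.13376382587865104
[ 638.9621275  -124.34536464  155.        ] [889.94875277 -93.29193482 300.        ] 0.12309984368902975
[691.52784132 158.98548741 190.        ] [724.43979094 -97.72776589 190.        ] [-32.91194962 256.7132533    0.        ] -3.0140831180890824
[861.69813732 204.67589366 290.        ] [903.86245523 -92.7471556  290.        ] 300.3969040062844
```

Request:
move_arm --pt "50 -45 0 0.08 -1" --pt "100 -90 0 0.16 -1" --pt "150 -134 0 0.24 -1" --pt "200 -179 -10 0.32 -1" --pt "250 -224 -30 0.405 -1" --pt "292 -262 -60 0.405 -1" --pt "292 -262 -82 0.405 -1" --pt "292 -262 -82 0.405 -1"

```text
t: 1.15
ee_pos: [537.4, 309.7, 137.3]
orientation: [-0.001, 1.575, -0.005]
ft_force: [-0.2, 0.6, 0.8]
width: 87.6
```

```bash
python3 - <<'E'
from h import *
o=ctrl.get_obs(); im=get_image("wrist"); cv2.imwrite("pics/w1.png",im); print(o["t"],o["ee_pos"],o["ft_force"])
cm=cam("wrist",o); print(R.from_rotvec(o["orientation"]).as_matrix().round(3))
for P in ((538,312,64),(492,312,64),(584,312,64),(538,312,31)): print(P,proj(cm,np.array(P,float)))
m=mask(im,(4,170,90),(14,255,255)); ys,xs=np.nonzero(m); print(len(xs), cv2.minAreaRect(np.c_[xs,ys].astype(np.float32)))
E
```

```text
1.15 [537.36376438 309.71062898 137.33070751] [-0.19781637  0.55001177  0.75582674]
[[-0.005  0.003  1.   ]
 [-0.004  1.    -0.003]
 [-1.    -0.004 -0.005]]
(538, 312, 64) [260.67027931 199.46071188]
(492, 312, 64) [260.69166742 144.39110523]
(584, 312, 64) [260.6507183 249.8259296]
(538, 312, 31) [260.4084089  190.22136503]
1762 ((319.6153564453125, 199.31944274902344), (102.91877746582031, 146.31040954589844), 88.5797348022461)
```

View pics/w1.png

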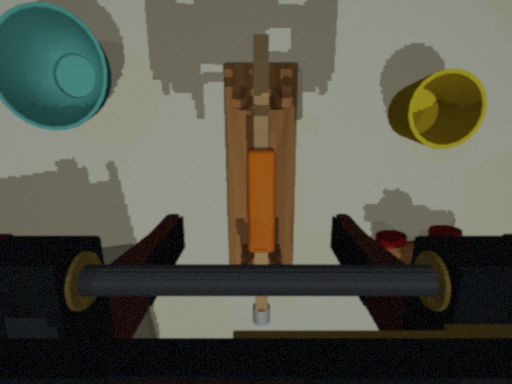

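Request:
move_arm --pt "1 2.3 -40 0.003 -1" --pt "1 2.3 -80 0.003 -1" --pt "1 2.3 -106 0.003 -1" --pt "1 2.3 -106 0.003 -1" --pt "1 2.3 -106 0.003 -1"

```text
t: 1.82
ee_pos: [539.0, 314.9, 34.8]
orientation: [-0.003, 1.571, 0.001]
ft_force: [0.6, -0.3, -0.6]
width: 87.4
```

```bash
python3 - <<'E'
from h import *
for i in range(3):
    o=ctrl.get_obs(); print(o["t"],o["ee_pos"],o["qvel"].round(3))
    im=get_image("wrist")
cv2.imwrite("pics/w2.png",im)
E
```

```text
1.825 [538.97939025 314.88560337  34.77397256] [-0.007 -0.009 -0.003 -0.    -0.005 -0.   ]
1.875 [539.25724791 314.75766896  34.99340455] [-0.008 -0.004  0.002 -0.001 -0.004 -0.001]
1.925 [539.31784443 314.6115072   34.94945261] [-0.006  0.003  0.004  0.001 -0.004 -0.001]
```

View pics/w2.png

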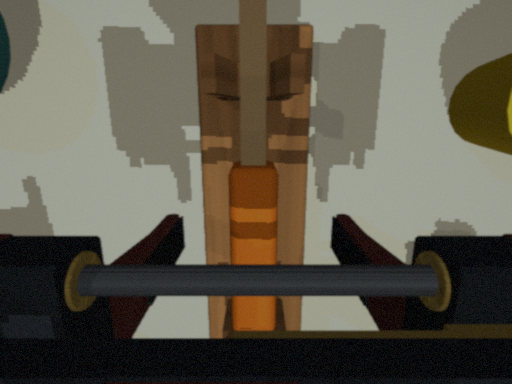

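Request:
move_arm --pt "0 -2 -5 0 -1" --pt "0 -2 -5 0 -1" --pt "0 -2 -5 0 -1"

```text
t: 2.35
ee_pos: [539.3, 312.3, 29.8]
orientation: [-0.002, 1.571, 0.0]
ft_force: [0.1, -0.2, 0.1]
width: 87.8
```

Request:
move_arm --pt "0 0 0 0 0" --pt "0 0 0 0 0.5" --pt "0 0 0 0 1" --pt "0 0 0 0 1" --pt "0 0 0 0 1" --pt "0 0 0 0 1"

```text
t: 3.1
ee_pos: [539.3, 312.3, 29.8]
orientation: [-0.002, 1.571, 0.0]
ft_force: [0.2, 0.3, -0.5]
width: 31.5
```

Request:
move_arm --pt "0 0 0 0 1" --pt "0 0 0 0 1" --pt "0 0 0 0 1" --pt "0 0 0 0 1"

```text
t: 3.6
ee_pos: [539.3, 312.3, 29.8]
orientation: [-0.002, 1.571, 0.0]
ft_force: [0.0, 0.5, 0.8]
width: 23.7
```

Request:
move_arm --pt "0 0 15 0 1" --pt "0 0 50 0 1" --pt "0 0 100 0 1" --pt "0 0 150 0 1" --pt "0 0 200 0 1" --pt "0 0 240 0 1" --pt "0 0 242 0 1" --pt "0 0 242 0 1"

```text
t: 4.6
ee_pos: [538.7, 311.9, 271.3]
orientation: [-0.002, 1.572, 0.0]
ft_force: [-0.4, -0.8, -1.7]
width: 24.0
```

Request:
move_arm --pt "0 -30 0 0 1" --pt "0 -70 0 0.04 1" --pt "0 -120 0 0.08 1" --pt "0 -170 0 0.13 1" --pt "0 -220 0 0.13 1" --pt "-1 -260 0 0.13 1" --pt "-2 -285 0 0.13 1" --pt "-2 -303 0 0.13 1" --pt "-2 -303 0 0.13 1" --pt "-2 -303 0 0.13 1" --pt "-2 -303 0 0.13 1"

```text
t: 5.98
ee_pos: [536.6, 9.8, 271.1]
orientation: [-0.105, 1.57, 0.103]
ft_force: [0.4, -0.3, -1.0]
width: 24.0
```

```bash
python3 - <<'E'
from h import *
o=ctrl.get_obs(); print(o["t"],o["ee_pos"],o["orientation"],o["ft_force"],o["width"])
w=get_image("wrist");cv2.imwrite("pics/w3.png",w)
t=get_image("top");s=get_image("scene");cv2.imwrite("pics/t3.png",t);cv2.imwrite("pics/s3.png",s)
a=cv2.resize(t[130:210,200:310],None,fx=7,fy=7,interpolation=cv2.INTER_CUBIC)
c=cv2.resize(s[130:250,220:340],None,fx=5,fy=5,interpolation=cv2.INTER_CUBIC)
for n,i in zip("ac",(a,c)): cv2.imwrite(f"pics/z3{n}.png",cv2.convertScaleAbs(i,alpha=1.5))
E
```

```text
5.975 [536.63748031   9.80475708 271.13506208] [-0.10528305  1.56953121  0.10319767] [ 0.3855264  -0.30586408 -1.02294336] 23.959598985410892
```

View pics/w3.png

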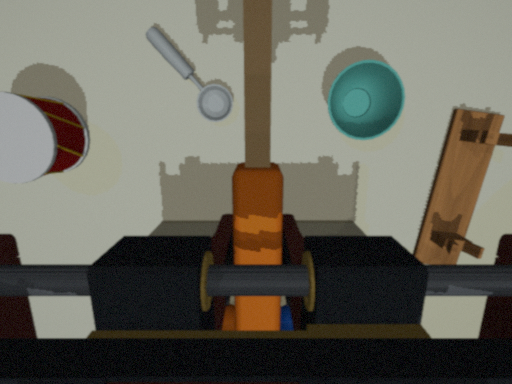

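View pics/z3a.png

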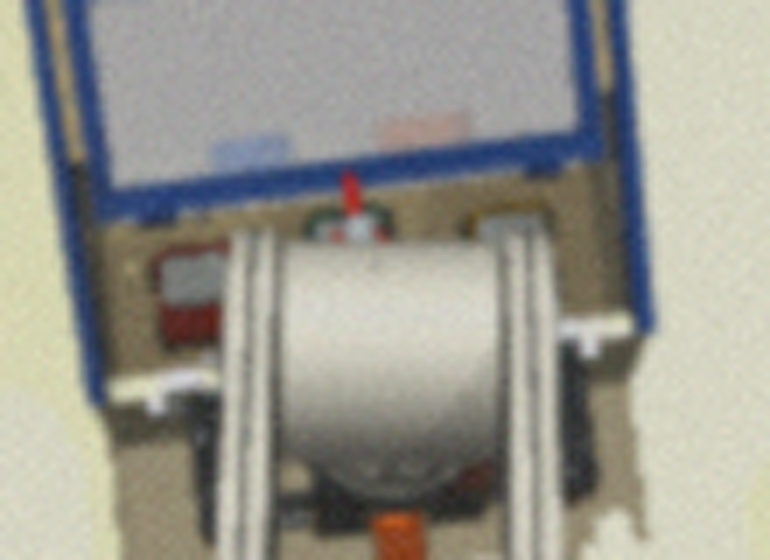

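View pics/z3c.png

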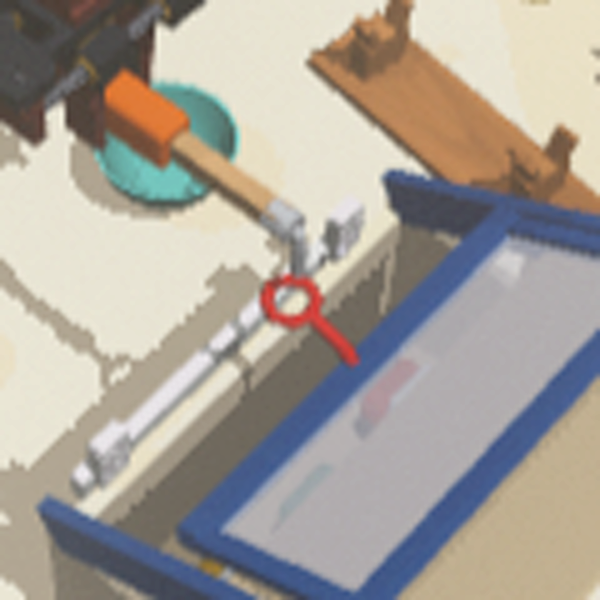

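```bash
python3 - <<'E'
from h import *
o=ctrl.get_obs(); ct=cam("top");cs=cam("scene")
Rm=R.from_rotvec(o["orientation"]).as_matrix(); zx=Rm[:,2]; tip=o["ee_pos"]+zx*(128-.8)-Rm[:,0]*(20.2-36)
tip=o["ee_pos"]+zx*127.2-Rm[:,0]*20.2+Rm[:,0]*36
print(zx,tip,proj(cs,tip),proj(cs,tip+[0,0,36]),proj(ct,tip))
f=lambda x,y:(220+(x+.5)/5-.5,130+(y+.5)/5-.5)
print("obs tip",f(298,276),"elbow",f(290,213),"ring",f(291,300))
for p in (f(298,276),): print(plane(cs,p,255))
print(plane(cs,f(291,300),224.5))
E
```

```text
[ 0.99122956  0.13214716 -0.0010433 ] [662.75471844  26.30795982 255.37956726] [277.79470471 182.93163616] [278.49685954 174.79897479] [250.92337256 163.50125778]
obs tip (279.2, 184.8) elbow (277.6, 172.2) ring (277.8, 189.6)
[669.12424126  25.37852977 255.        ]
[663.92066911  27.27379023 224.5       ]
```

```bash
python3 - <<'E'
from h import *
s=cv2.imread("pics/s3.png")
c=cv2.resize(s[140:205,235:300],None,fx=9,fy=9,interpolation=cv2.INTER_NEAREST)
cv2.imwrite("pics/z3d.png",cv2.convertScaleAbs(c,alpha=1.6))
E
```

```text
(no output)
```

View pics/z3d.png

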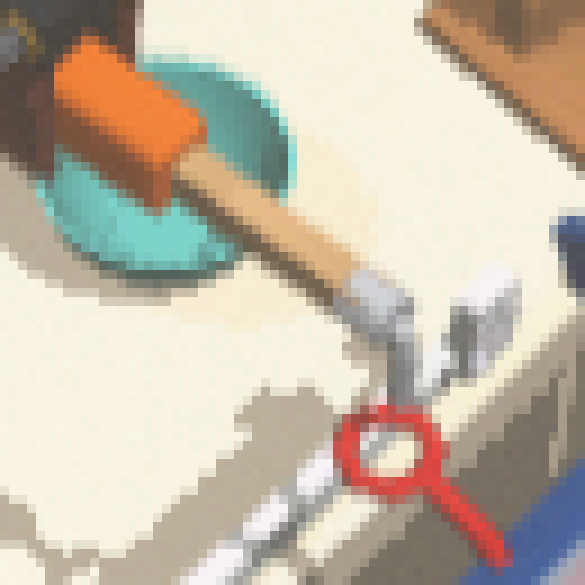

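```bash
python3 - <<'E'
from h import *
o=ctrl.get_obs(); cs=cam("scene")
Rm=R.from_rotvec(o["orientation"]).as_matrix(); X=Rm[:,2];Z=-Rm[:,0];Y=np.cross(Z,X); O=o["ee_pos"]+Z*20.2-.8*X
def pz(x,y,z):
    p=proj(cs,O+X*x+Y*y+Z*z); return ((p-[235,140]+.5)*9).round(0)
for n,q in dict(hl=(46,12,14),hr=(46,-12,14),hb=(46,-12,-14),tip=(128,0,-36),elbowtop=(128,0,4),shaftend=(117,0,7),seR=(117,-6,7),seb=(117,-6,-7)).items(): print(n,pz(*q))
E
```

```text
hl [203. 102.]
hr [145. 153.]
hb [146. 213.]
tip [390. 391.]
elbowtop [397. 309.]
shaftend [367. 281.]
seR [352. 294.]
seb [350. 324.]
```

Request:
move_arm --pt "-2 0 -10 0 1" --pt "-2 0 -20 0 1" --pt "-2 0 -20 0 1" --pt "-2 0 -20 0 1"

```text
t: 6.62
ee_pos: [534.7, 9.5, 251.2]
orientation: [-0.105, 1.569, 0.103]
ft_force: [-0.3, -0.3, -0.9]
width: 24.3
```

```bash
python3 - <<'E'
from h import *
o=ctrl.get_obs(); cs=cam("scene"); s=get_image("scene"); cv2.imwrite("pics/s4.png",s)
print(o["t"],o["ee_pos"],o["ft_force"])
c=cv2.resize(s[150:205,245:305],None,fx=12,fy=10,interpolation=cv2.INTER_CUBIC)
cv2.imwrite("pics/z4d.png",cv2.convertScaleAbs(c,alpha=1.6))
Rm=R.from_rotvec(o["orientation"]).as_matrix(); X=Rm[:,2];Z=-Rm[:,0];Y=np.cross(Z,X); O=o["ee_pos"]+Z*20.2-.8*X
for q in ((128,0,-36),(128,0,4)):
    P=O+X*q[0]+Z*q[2]; print(P,(proj(cs,P)-[245,150]+.5)*[12,10])
print((proj(cs,[663.2,26.1,224.5])-[245,150]+.5)*[12,10])
E
```

```text
6.625 [534.73302009   9.51356906 251.19668997] [-0.27028724 -0.27138715 -0.92117477]
[660.80199482  26.28934213 235.23839911] [388.91764674 372.88596745]
[660.84405237  26.35064366 275.23833002] [398.12021591 285.20503481]
[393.37750629 401.67913189]
```

View pics/z4d.png

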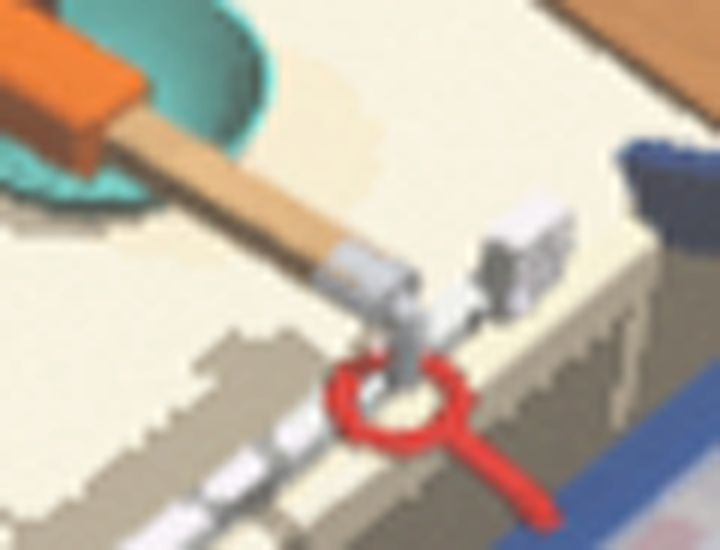

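Request:
move_arm --pt "0 0 -4 0 1" --pt "0 0 -8 0 1" --pt "0 0 -11 0 1" --pt "0 0 -11 0 1"

```text
t: 7.18
ee_pos: [534.7, 9.5, 240.1]
orientation: [-0.105, 1.57, 0.103]
ft_force: [-0.6, -0.4, -1.0]
width: 23.8
```

```bash
cat > sn.py <<'E'
from h import *
import sys
o=ctrl.get_obs(); s=get_image("scene"); n=sys.argv[1]
print(o["t"],o["ee_pos"],o["ft_force"],o["moment"],o["width"])
cv2.imwrite(f"pics/{n}.png",cv2.convertScaleAbs(cv2.resize(s[150:210,240:305],None,fx=10,fy=10,interpolation=cv2.INTER_CUBIC),alpha=1.6))
E
python3 sn.py s5
```

```text
7.175 [534.67063764   9.50408862 240.08205466] [-0.57849485 -0.39697616 -1.04870746] [ 0.07259277  0.0368866  -0.10826238] 23.780515375154472
```

View pics/s5.png

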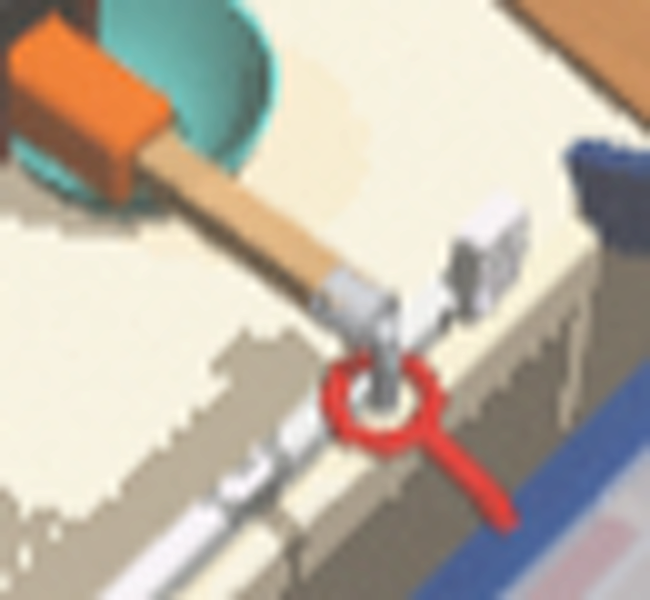

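Request:
move_arm --pt "0 0 -6 0 1" --pt "0 0 -12 0 1" --pt "0 0 -18 0 1" --pt "0 0 -22 0 1" --pt "0 0 -22 0 1" --pt "0 0 -22 0 1"

```text
t: 7.98
ee_pos: [534.8, 9.5, 218.3]
orientation: [-0.105, 1.569, 0.103]
ft_force: [-0.2, 0.3, -1.3]
width: 23.5
```

```bash
python3 sn.py s6
```

```text
7.975 [534.80357692   9.49607995 218.25213863] [-0.16078755  0.30764684 -1.28278443] [ 0.02217476 -0.0034768   0.01652601] 23.524848800761443
```

View pics/s6.png

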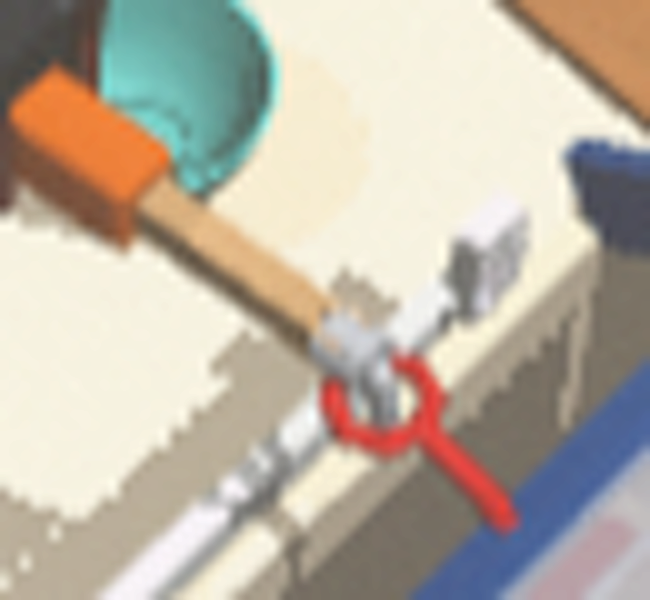

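Request:
move_arm --pt "-2 -0.3 0 0 1" --pt "-4 -0.5 0 0 1" --pt "-6 -0.8 0 0 1" --pt "-8 -1 -1 0 1" --pt "-10 -1.3 -2.3 0 1" --pt "-12 -1.6 -3.5 0 1" --pt "-14 -1.8 -4.7 0 1" --pt "-16 -2.1 -5.8 0 1" --pt "-18 -2.4 -7 0 1" --pt "-18 -2.4 -7 0 1"

```text
t: 9.28
ee_pos: [516.4, 7.1, 211.1]
orientation: [-0.105, 1.57, 0.103]
ft_force: [0.9, -0.5, -1.0]
width: 23.9
```

```bash
python3 sn.py s7
```

```text
9.275 [516.37694709   7.05206619 211.07462602] [ 0.91309603 -0.47873804 -0.96781038] [-0.02648247 -0.0712496  -0.04447084] 23.87262612622475
```

View pics/s7.png

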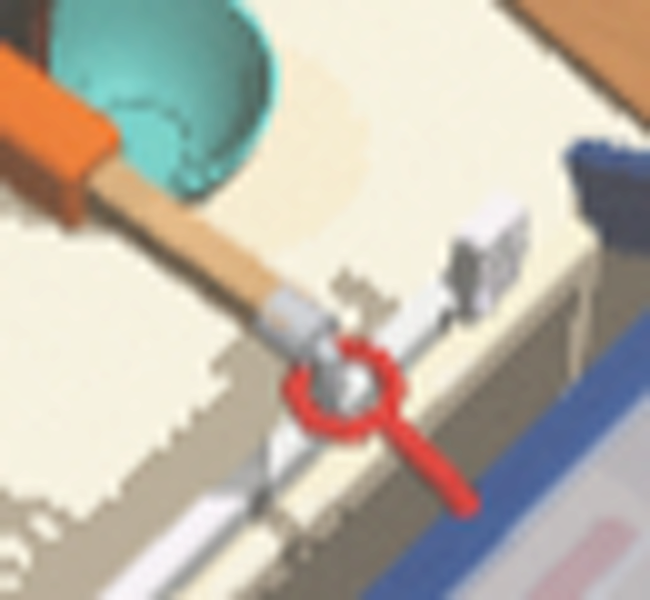

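Request:
move_arm --pt "-3 -0.4 -1.7 0 1" --pt "-6 -0.8 -3.5 0 1" --pt "-9 -1.2 -5.2 0 1" --pt "-12 -1.6 -7 0 1" --pt "-15 -2 -8.7 0 1" --pt "-18 -2.4 -10.5 0 1" --pt "-21 -2.8 -12.2 0 1" --pt "-24 -3.1 -14 0 1" --pt "-27 -3.5 -15.7 0 1" --pt "-30 -3.9 -17.5 0 1" --pt "-33 -4.3 -19.2 0 1" --pt "-36 -4.7 -21 0 1"

```text
t: 10.82
ee_pos: [480.3, 2.3, 190.0]
orientation: [-0.105, 1.57, 0.103]
ft_force: [0.8, -0.5, -0.2]
width: 24.0
```

```bash
python3 sn.py s8
```

```text
10.825 [480.25515554   2.33110691 190.02266722] [ 0.84360605 -0.4565376  -0.22015987] [-0.04972314 -0.29742744 -0.08837933] 24.026234277028568
```

View pics/s8.png

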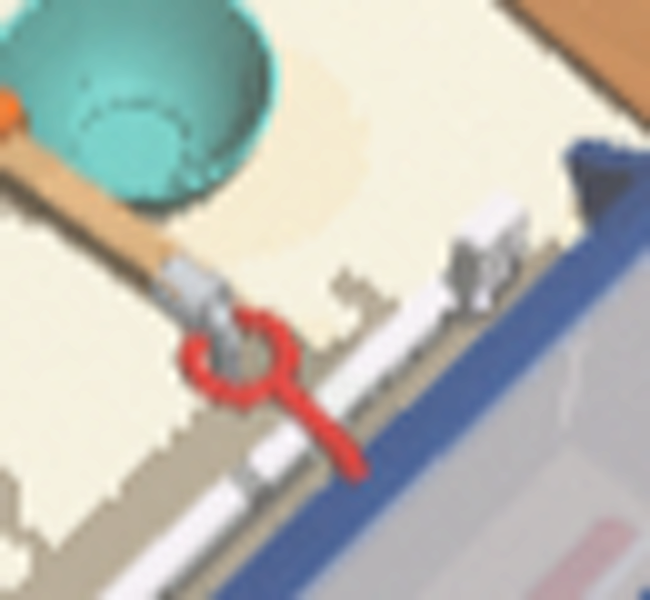

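Request:
move_arm --pt "-1 -0.1 -0.6 0 1" --pt "-2 -0.3 -1.2 0 1" --pt "-3 -0.4 -1.7 0 1" --pt "-4 -0.5 -2.3 0 1" --pt "-5 -0.7 -2.9 0 1" --pt "-6 -0.8 -3.5 0 1" --pt "-7 -0.9 -4.1 0 1" --pt "-8 -1 -4.7 0 1" --pt "-9 -1.2 -5.2 0 1" --pt "-10 -1.3 -5.8 0 1" --pt "-10 -1.3 -5.8 0 1"

```text
t: 12.25
ee_pos: [469.3, 1.0, 183.8]
orientation: [-0.105, 1.572, 0.103]
ft_force: [1.3, -0.9, -1.4]
width: 23.9
```

Request:
move_arm --pt "-0.7 -0.1 -0.4 0 1" --pt "-1.4 -0.2 -0.8 0 1" --pt "-2.1 -0.3 -1.2 0 1" --pt "-2.8 -0.4 -1.6 0 1" --pt "-3.5 -0.5 -2 0 1" --pt "-3.5 -0.5 -2 0 1"

```text
t: 13.0
ee_pos: [466.5, 0.5, 182.1]
orientation: [-0.105, 1.57, 0.103]
ft_force: [5.5, 0.1, -2.6]
width: 23.9
```

```bash
python3 sn.py s9
```

```text
13.0 [466.52541649   0.52970718 182.06251661] [ 5.53771893  0.13265503 -2.61872503] [ 0.06105877 -0.69860219 -0.03378035] 23.938391159371125
```

View pics/s9.png

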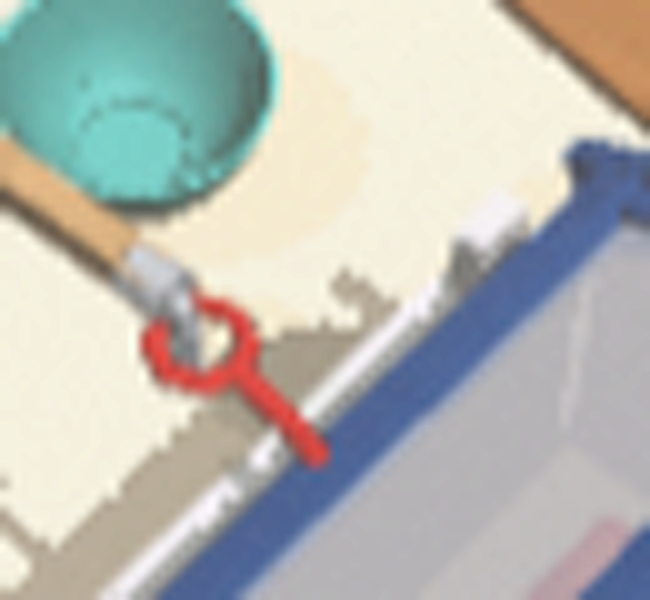

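Request:
move_arm --pt "-0.6 -0.1 -0.3 0 1" --pt "-1.2 -0.2 -0.6 0 1" --pt "-1.8 -0.3 -0.9 0 1" --pt "-1.8 -0.3 -0.9 0 1"

```text
t: 13.55
ee_pos: [465.8, 0.3, 181.5]
orientation: [-0.105, 1.568, 0.103]
ft_force: [6.6, 0.9, -2.2]
width: 24.1
```

Request:
move_arm --pt "-1 -0.1 -0.5 0 1" --pt "-1.5 -0.2 -0.8 0 1" --pt "-2 -0.3 -1.1 0 1" --pt "-2.5 -0.3 -1.4 0 1" --pt "-2.5 -0.3 -1.4 0 1"

```text
t: 14.18
ee_pos: [465.0, 0.2, 180.7]
orientation: [-0.105, 1.564, 0.103]
ft_force: [7.7, 0.9, -2.7]
width: 23.8
```

Request:
move_arm --pt "-1.5 -0.2 -0.8 0 1" --pt "-2.2 -0.3 -1.2 0 1" --pt "-2.8 -0.4 -1.6 0 1" --pt "-3.2 -0.4 -1.8 0 1" --pt "-3.2 -0.4 -1.8 0 1"

```text
t: 14.8
ee_pos: [465.0, -0.0, 179.9]
orientation: [-0.105, 1.558, 0.103]
ft_force: [11.4, 1.1, -3.8]
width: 23.9
```

```bash
python3 sn.py s10
```

```text
14.8 [ 4.64998879e+02 -3.92791965e-02  1.79882297e+02] [11.35325342  1.11964092 -3.79696012] [ 0.3654088  -1.79058482  0.0415402 ] 23.900103732942565
```

View pics/s10.png

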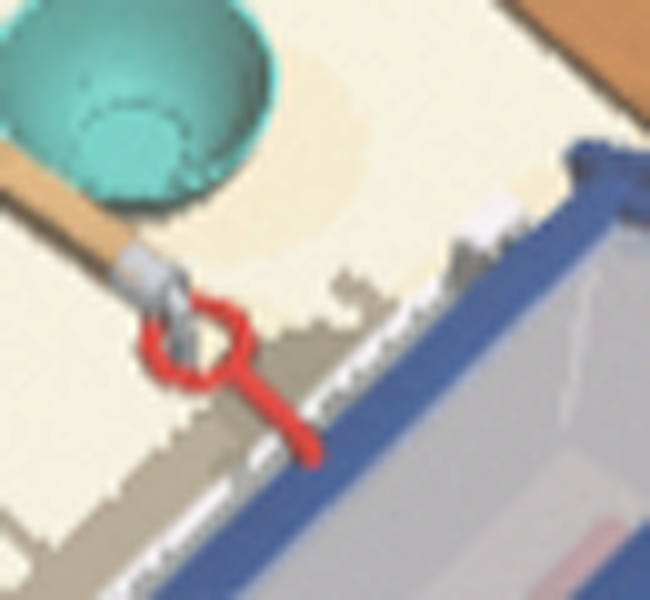

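Request:
move_arm --pt "-2.5 -0.3 -2 0 1" --pt "-3 -0.4 -3 0 1" --pt "-3.3 -0.4 -4 0 1" --pt "-3.6 -0.4 -4 0 1" --pt "-3.6 -0.4 -4 0 1"

```text
t: 15.48
ee_pos: [464.9, -0.2, 177.3]
orientation: [-0.105, 1.55, 0.103]
ft_force: [10.3, 2.0, 0.0]
width: 23.9
```

Request:
move_arm --pt "-3 -0.4 -0.5 0 1" --pt "-3.5 -0.4 -1.5 0 1" --pt "-4 -0.5 -2 0 1" --pt "-4.3 -0.5 -2.2 0 1" --pt "-4.3 -0.5 -2.2 0 1"

```text
t: 16.1
ee_pos: [464.9, -0.5, 176.8]
orientation: [-0.105, 1.541, 0.102]
ft_force: [11.4, 2.2, 0.3]
width: 24.1
```

```bash
python3 sn.py s11; python3 - <<'E'
from h import *
t=get_image("top"); cv2.imwrite("pics/t11.png",cv2.convertScaleAbs(cv2.resize(t[140:215,195:305],None,fx=7,fy=7,interpolation=cv2.INTER_CUBIC),alpha=1.5))
w=get_image("wrist"); cv2.imwrite("pics/w11.png",w)
E
```

```text
16.1 [464.87905382  -0.4781531  176.84068632] [11.41253657  2.19664691  0.26941666] [ 0.44523299 -2.18497251  0.07399178] 24.07395793057115
```

View pics/s11.png

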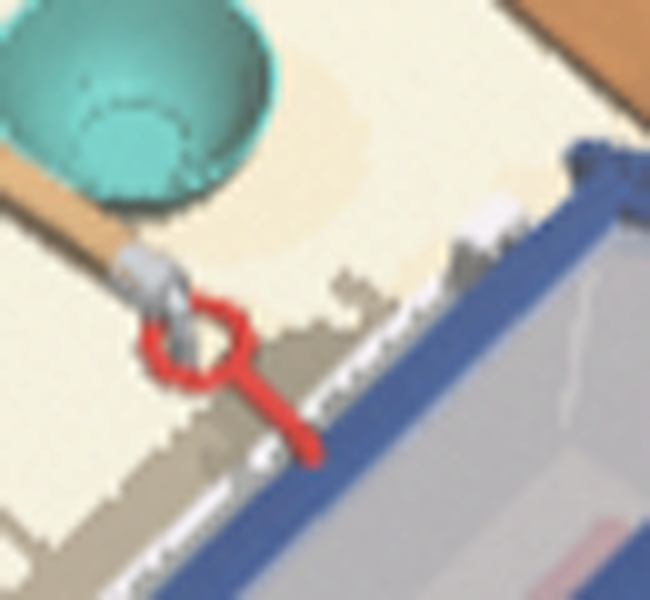

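View pics/t11.png

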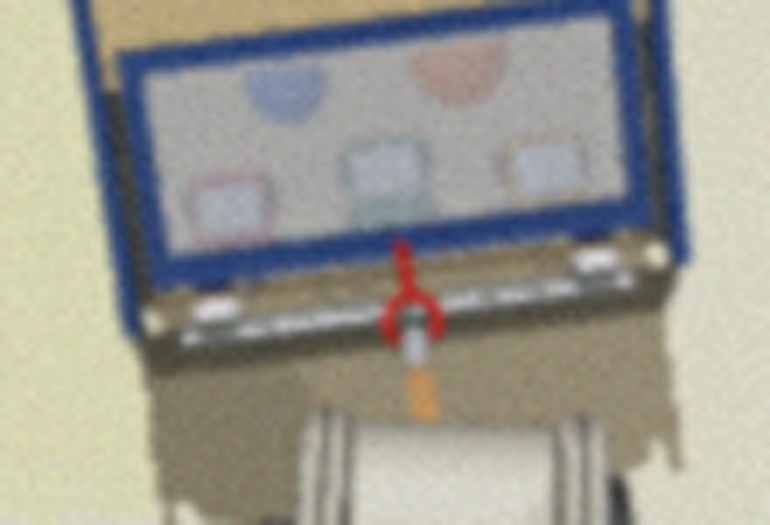

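View pics/w11.png

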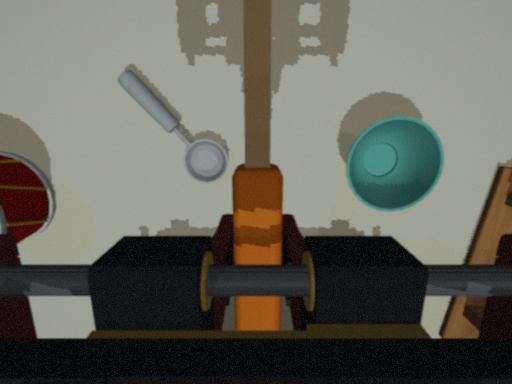

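```bash
python3 - <<'E'
from h import *
ct=cam("top");cs=cam("scene")
P0,_=tri([ray(ct,(251.3,165.7)),ray(cs,(277.6,189.6))])
P,e=tri([ray(ct,(253.3,184.7)),ray(cs,(259.25,183.85))]); print(P,e,P-P0,np.linalg.norm(P-P0))
g=lambda x,y:(195+(x+.5)/7-.5,140+(y+.5)/7-.5)
for z in (150,): print("front mid",[plane(ct,g(*p),z).round(1) for p in((145,340),(680,265))])
print("edge",plane(ct,g(405,245),155))
print("strip ends",plane(ct,g(190,330),160),plane(ct,g(625,275),160))
E
```

```text
[601.12791388  18.01725407 188.94500146] [np.float64(0.2869908289451292), np.float64(0.2869908289452027)] [-62.03339579  -8.04367066 -35.57497668] 71.9612520483422
front mid [array([596. , 158.5, 150. ]), array([ 636.9, -123.7,  150. ])]
edge [646.33734206  21.79259652 155.        ]
strip ends [599.41133633 134.05254456 160.        ] [629.2894615  -93.84021358 160.        ]
```

Request:
move_arm --pt "-3.5 -0.4 -1.5 0 1" --pt "-4.3 -0.5 -2.5 0 1" --pt "-4.8 -0.6 -2.7 0 1" --pt "-4.8 -0.6 -2.7 0 1"

```text
t: 16.75
ee_pos: [465.0, -0.7, 175.9]
orientation: [-0.106, 1.53, 0.102]
ft_force: [15.0, 2.9, -1.4]
width: 23.7
```

```bash
python3 - <<'E'
from h import *
o=ctrl.get_obs();print(o["t"],o["ee_pos"],o["ft_force"])
t=np.mean([get_image("top").astype(float) for _ in range(4)],0).astype(np.uint8)
s=np.mean([get_image("scene").astype(float) for _ in range(4)],0).astype(np.uint8)
o=ctrl.get_obs();print(o["t"],o["ee_pos"],o["ft_force"])
cv2.imwrite("pics/t12.png",t);cv2.imwrite("pics/s12.png",s)
a=t[165:195,212:300]; cv2.imwrite("pics/t12z.png",cv2.convertScaleAbs(cv2.resize(a,None,fx=9,fy=9,interpolation=cv2.INTER_CUBIC),alpha=1.7))
a=s[160:260,225:305]; cv2.imwrite("pics/s12z.png",cv2.convertScaleAbs(cv2.resize(a,None,fx=7,fy=6,interpolation=cv2.INTER_CUBIC),alpha=1.5))
E
```

```text
16.75 [464.96511372  -0.6922196  175.9462662 ] [15.04859175  2.92442294 -1.44686743]
17.15 [464.95505583  -0.71542785 175.93139268] [15.00208004  4.32625877 -2.27121296]
```

View pics/t12z.png

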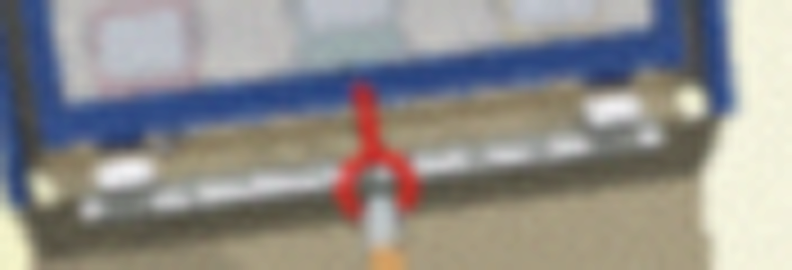

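View pics/s12z.png

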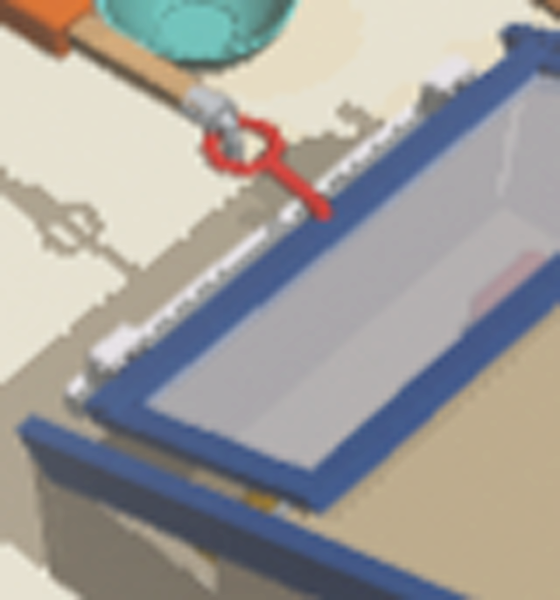

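Request:
move_arm --pt "-3.5 -0.4 -2 0 1" --pt "-4 -0.5 -3 0 1" --pt "-4 -0.5 -4 0 1" --pt "-4 -0.5 -5 0 1" --pt "-4 -0.5 -5 0 1"

```text
t: 17.77
ee_pos: [464.7, -0.9, 172.5]
orientation: [-0.106, 1.522, 0.102]
ft_force: [9.7, 2.5, 1.3]
width: 24.4
```

Request:
move_arm --pt "-3.5 -0.5 -2 0 1" --pt "-4.2 -0.5 -3 0 1" --pt "-4.6 -0.6 -4 0 1" --pt "-4.6 -0.6 -4.5 0 1" --pt "-4.6 -0.6 -4.5 0 1"

```text
t: 18.4
ee_pos: [464.6, -1.1, 169.9]
orientation: [-0.106, 1.513, 0.102]
ft_force: [11.9, 4.1, 2.3]
width: 23.8
```

```bash
python3 - <<'E'
from h import *
t=np.mean([get_image("top").astype(float) for _ in range(6)],0)
cv2.imwrite("pics/t13.png",t.astype(np.uint8))
o=ctrl.get_obs();print(o["t"],o["ee_pos"].round(1),o["ft_force"].round(1))
for c0 in (224,225,226,227,278,279,280,281,236,266):
    print(c0,[tuple(int(v) for v in t[r,c0]) for r in (range(174,188))])
E
```

```text
18.7 [464.6  -1.1 169.9] [11.6  3.1  2. ]
224 [(97, 92, 101), (89, 79, 85), (80, 55, 48), (78, 45, 30), (78, 44, 29), (78, 45, 30), (66, 39, 31), (54, 49, 48), (77, 84, 89), (117, 120, 124), (138, 137, 139), (119, 118, 118), (74, 75, 75), (66, 70, 68)]
225 [(96, 92, 101), (89, 77, 82), (79, 53, 44), (79, 45, 30), (80, 47, 31), (76, 43, 28), (64, 39, 30), (57, 52, 52), (87, 93, 97), (131, 132, 134), (139, 137, 138), (113, 113, 112), (71, 73, 72), (68, 71, 68)]
226 [(95, 89, 97), (84, 72, 74), (78, 50, 40), (80, 45, 29), (80, 45, 29), (75, 43, 28), (61, 37, 30), (56, 53, 53), (91, 97, 100), (134, 134, 135), (137, 135, 135), (107, 107, 107), (71, 73, 72), (70, 72, 69)]
227 [(93, 87, 94), (83, 65, 65), (76, 48, 34), (77, 44, 27), (80, 45, 31), (74, 45, 31), (62, 46, 41), (58, 59, 61), (95, 100, 103), (133, 133, 134), (130, 128, 129), (98, 99, 98), (71, 72, 70), (74, 78, 74)]
278 [(55, 50, 50), (82, 88, 91), (121, 123, 125), (132, 131, 132), (112, 110, 112), (73, 74, 72), (70, 74, 71), (74, 77, 75), (54, 58, 57), (44, 52, 53), (45, 53, 57), (53, 62, 66), (66, 81, 86), (74, 90, 96)]
279 [(
[... 334 characters left out ...]
 56, 56), (43, 52, 54), (46, 56, 58), (57, 68, 72), (73, 87, 94), (76, 92, 98)]
281 [(57, 58, 60), (93, 98, 103), (134, 134, 135), (131, 129, 129), (96, 95, 95), (68, 70, 69), (75, 78, 75), (65, 69, 69), (48, 56, 56), (44, 52, 54), (46, 57, 59), (57, 69, 74), (74, 87, 94), (76, 92, 99)]
236 [(89, 70, 61), (79, 47, 32), (78, 43, 26), (79, 46, 31), (80, 61, 56), (73, 78, 82), (60, 75, 82), (61, 78, 86), (73, 88, 94), (75, 88, 92), (82, 89, 90), (107, 107, 107), (119, 119, 119), (83, 85, 85)]
266 [(79, 62, 56), (76, 81, 84), (62, 77, 83), (62, 78, 85), (71, 87, 93), (74, 89, 94), (82, 90, 92), (98, 102, 100), (109, 108, 108), (81, 82, 83), (50, 55, 57), (42, 50, 53), (45, 56, 58), (57, 69, 74)]
```

Request:
move_arm --pt "-4 0 -2.5 0 1" --pt "-4.8 0 -3.5 0 1" --pt "-5.3 0 -4 0 1" --pt "-5.6 0 -4.3 0 1" --pt "-5.6 0 -4.3 0 1" --pt "-5.6 0 -4.3 0 1"

```text
t: 19.45
ee_pos: [464.8, -0.9, 168.1]
orientation: [-0.107, 1.5, 0.102]
ft_force: [14.2, 3.0, 2.7]
width: 23.8
```

Request:
move_arm --pt "-4.5 0 -2 0 1" --pt "-5.5 0 -3 0 1" --pt "-6 0 -3.3 0 1" --pt "-6 0 -3.3 0 1" --pt "-6 0 -3.3 0 1" --pt "-6 0 -3.3 0 1" --pt "-6 0 -3.3 0 1" --pt "-6 0 -3.3 0 1"

```text
t: 20.45
ee_pos: [464.9, -0.7, 167.2]
orientation: [-0.107, 1.488, 0.101]
ft_force: [16.6, 2.9, -0.9]
width: 23.5
```

```bash
python3 sn.py s13;python3 - <<'E'
from h import *
for i in range(4):
    get_image("scene");o=ctrl.get_obs();print(o["t"],o["ee_pos"].round(2),o["ft_force"].round(2))
E
```

```text
20.45 [464.90138843  -0.70421483 167.23503135] [16.59168813  2.88475018 -0.87181392] [ 0.50656424 -2.62496411  0.06035338] 23.480589608995686
20.55 [464.92  -0.73 167.25] [17.04  3.91  0.44]
20.6 [464.9   -0.7  167.23] [17.24  2.71  0.32]
20.65 [464.92  -0.7  167.23] [16.3   2.63 -0.5 ]
20.7 [464.9   -0.73 167.23] [16.82  2.51 -1.11]
```

View pics/s13.png

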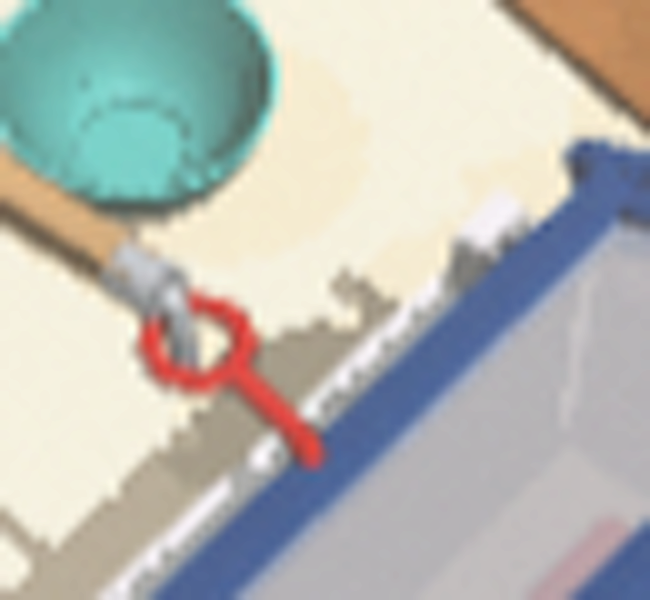

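Request:
move_arm --pt "-3 0 0 0 1" --pt "0 0 0 0 1" --pt "3 0.4 1 0 1" --pt "6 0.8 2 0 1" --pt "8 1 3 0 1" --pt "8 1 3 0 1" --pt "8 1 3 0 1"

```text
t: 21.58
ee_pos: [472.6, 0.3, 170.0]
orientation: [-0.107, 1.488, 0.101]
ft_force: [-0.3, -0.1, -0.6]
width: 23.9
```

```bash
python3 sn.py s14
```

```text
21.575 [4.72644457e+02 2.92054944e-01 1.70046690e+02] [-0.26639354 -0.07441418 -0.62021921] [-0.00137855  0.08203318 -0.01108701] 23.85095327728672
```

View pics/s14.png

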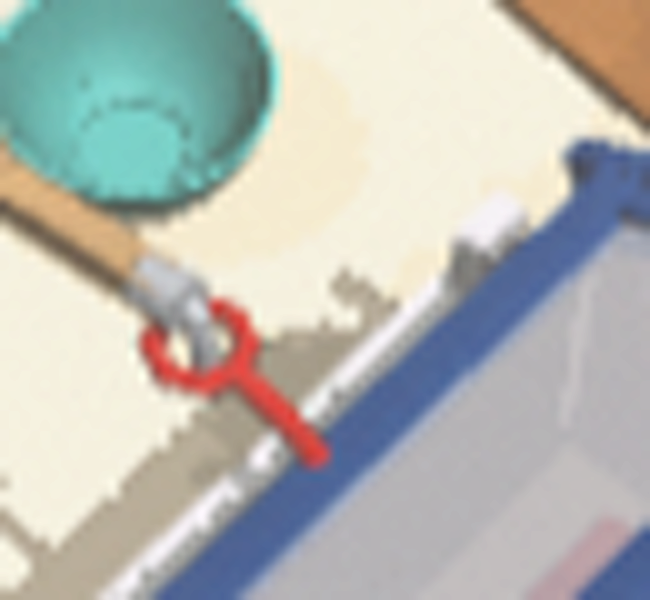

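Request:
move_arm --pt "1 0.1 0.5 0 1" --pt "2 0.3 1 0 1" --pt "3 0.4 1.5 0 1" --pt "3 0.4 1.5 0 1"

```text
t: 22.12
ee_pos: [475.8, 0.7, 171.6]
orientation: [-0.107, 1.488, 0.101]
ft_force: [-0.0, 0.5, -1.3]
width: 23.7
```

Request:
move_arm --pt "0.5 0.1 0.3 0 1" --pt "1 0.1 0.5 0 1" --pt "1.5 0.2 0.8 0 1" --pt "1.5 0.2 0.8 0 1"

```text
t: 22.62
ee_pos: [476.8, 0.9, 172.2]
orientation: [-0.107, 1.489, 0.101]
ft_force: [-1.5, 0.2, -1.3]
width: 23.6
```

```bash
python3 sn.py s15
```

```text
22.625 [476.8288414    0.861085   172.23914158] [-1.54248857  0.24986419 -1.30494804] [-0.0466162   0.41266373 -0.01490715] 23.581465368261195
```

View pics/s15.png

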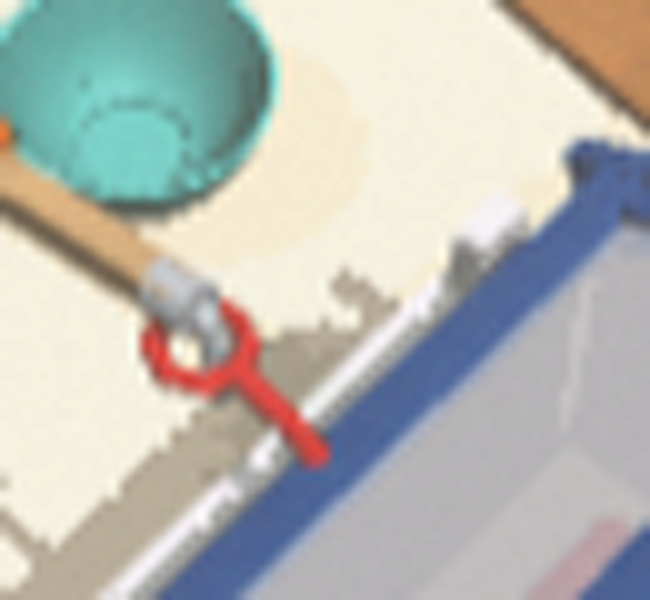

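Request:
move_arm --pt "0.5 0.1 0.2 0 1" --pt "0.9 0.1 0.4 0 1" --pt "0.9 0.1 0.4 0 1"

```text
t: 23.05
ee_pos: [477.2, 1.0, 172.5]
orientation: [-0.107, 1.49, 0.101]
ft_force: [-4.1, -0.7, -0.2]
width: 23.8
```

Request:
move_arm --pt "0.8 0.1 0.3 0 1" --pt "1.2 0.1 0.5 0 1" --pt "1.2 0.1 0.5 0 1"

```text
t: 23.42
ee_pos: [477.5, 1.0, 172.7]
orientation: [-0.107, 1.492, 0.101]
ft_force: [-6.0, -1.6, -0.1]
width: 23.8
```

```bash
python3 sn.py s16
```

```text
23.425 [477.51869857   1.03727538 172.6747398 ] [-5.99709748 -1.56435347 -0.12153127] [-0.07050861  0.90027001 -0.01403195] 23.83066876621311
```

View pics/s16.png

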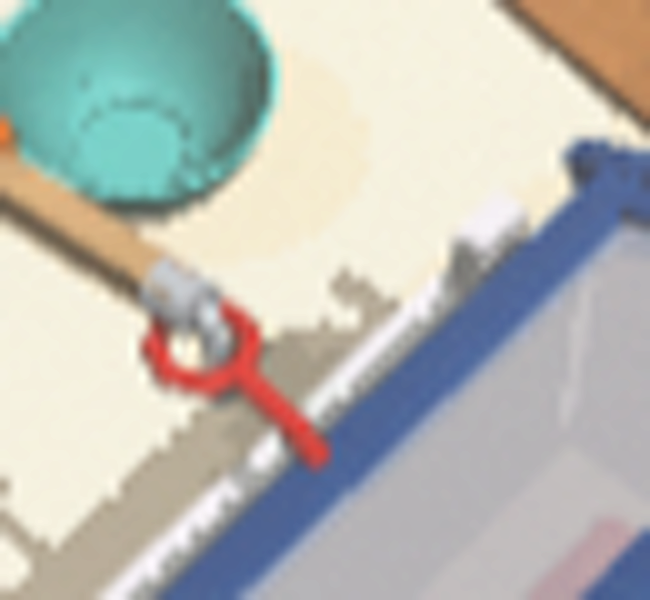

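Request:
move_arm --pt "-3 -0.4 -1 0 1" --pt "-6 -0.8 -2 0 1" --pt "-9 -1.2 -3 0 1" --pt "-11 -1.4 -4 0 1" --pt "-12.5 -1.5 -5 0 1" --pt "-14 -1.6 -6 0 1" --pt "-15.5 -1.7 -6.5 0 1" --pt "-16.5 -1.7 -7 0 1" --pt "-16.5 -1.7 -7 0 1" --pt "-16.5 -1.7 -7 0 1"

```text
t: 24.72
ee_pos: [461.8, -0.7, 166.0]
orientation: [-0.107, 1.49, 0.101]
ft_force: [3.3, -0.7, -0.1]
width: 24.1
```

```bash
python3 sn.py s17
```

```text
24.725 [461.76383997  -0.74187212 165.98721615] [ 3.33552038 -0.7489251  -0.06605478] [-0.04301802 -0.73709842 -0.20119197] 24.059193168606686
```

View pics/s17.png

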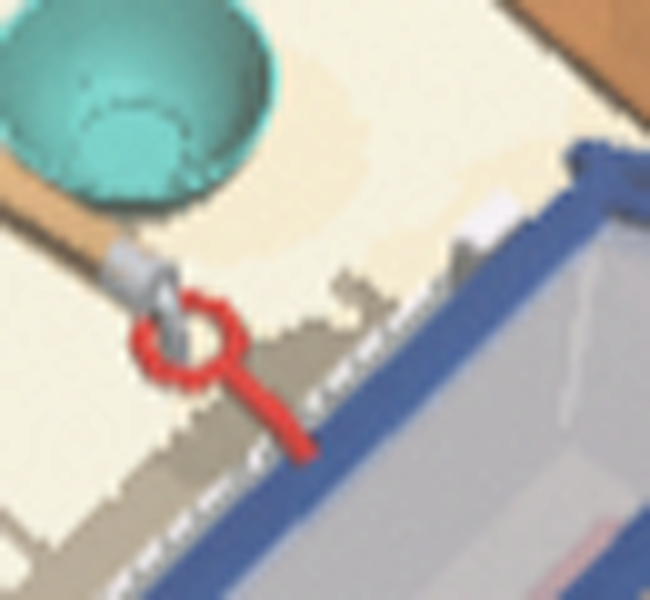

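Request:
move_arm --pt "-1 -0.1 -0.7 0 1" --pt "-1.7 -0.2 -1.2 0 1" --pt "-2.4 -0.3 -1.6 0 1" --pt "-2.4 -0.3 -1.6 0 1"

```text
t: 25.28
ee_pos: [458.5, -1.0, 164.0]
orientation: [-0.107, 1.492, 0.101]
ft_force: [1.4, 0.7, 0.2]
width: 23.6
```

Request:
move_arm --pt "-0.7 -0.1 -0.4 0 1" --pt "-1.4 -0.2 -0.8 0 1" --pt "-2 -0.2 -1.1 0 1" --pt "-2 -0.2 -1.1 0 1"

```text
t: 25.78
ee_pos: [458.4, -1.1, 163.6]
orientation: [-0.107, 1.488, 0.101]
ft_force: [7.8, 1.4, 0.5]
width: 24.1
```

```bash
python3 sn.py s18; python3 - <<'E'
from h import *
t=np.mean([get_image("top").astype(float) for _ in range(6)],0)
cv2.imwrite("pics/t18.png",t.astype(np.uint8))
a=t[165:195,212:300].astype(np.uint8); cv2.imwrite("pics/t18z.png",cv2.convertScaleAbs(cv2.resize(a,None,fx=9,fy=9,interpolation=cv2.INTER_CUBIC),alpha=1.7))
E
```

```text
25.775 [458.36456752  -1.11574374 163.61053684] [7.80356201 1.36311368 0.46501377] [ 0.28140699 -1.32953907  0.07858528] 24.058276582900675
```

View pics/s18.png

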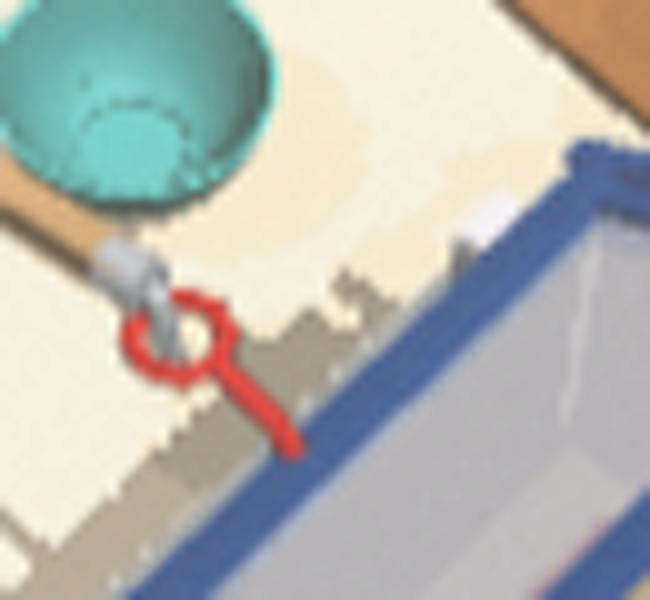

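View pics/t18z.png

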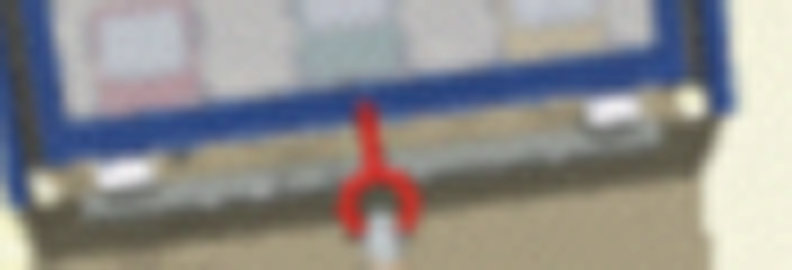

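Request:
move_arm --pt "-2 -0.3 -1 0 1" --pt "-3 -0.4 -1.7 0 1" --pt "-4 -0.5 -2.2 0 1" --pt "-4.6 -0.6 -2.5 0 1" --pt "-4.6 -0.6 -2.5 0 1" --pt "-4.6 -0.6 -2.5 0 1"

```text
t: 26.88
ee_pos: [458.3, -1.5, 162.8]
orientation: [-0.107, 1.479, 0.101]
ft_force: [13.6, 3.9, -0.6]
width: 24.1
```

Request:
move_arm --pt "-4 0 -2 0 1" --pt "-4.8 0 -2.5 0 1" --pt "-5.2 0 -2.8 0 1" --pt "-5.4 0 -3 0 1" --pt "-5.4 0 -3 0 1" --pt "-5.4 0 -3 0 1" --pt "-5.4 0 -3 0 1" --pt "-5.4 0 -3 0 1"

```text
t: 27.88
ee_pos: [458.5, -1.3, 161.7]
orientation: [-0.107, 1.467, 0.1]
ft_force: [17.9, 2.2, -2.7]
width: 23.7
```

```bash
python3 sn.py s19;python3 - <<'E'
from h import *
for i in range(8):
    get_image("scene");o=ctrl.get_obs();print(o["t"],o["ee_pos"].round(2),o["ft_force"].round(2))
E
```

```text
27.875 [458.50587173  -1.33000997 161.68440562] [17.85623019  2.17194127 -2.65668673] [ 0.45575557 -2.44662438  0.08740275] 23.653926129673927
27.975 [458.52  -1.31 161.68] [16.32  2.46 -2.05]
28.025 [458.5   -1.34 161.67] [17.18  2.28 -1.75]
28.075 [458.49  -1.32 161.67] [17.1  2.8 -2.2]
28.125 [458.5   -1.33 161.69] [17.94  3.32 -1.97]
28.175 [458.49  -1.31 161.66] [17.8   2.9  -1.98]
28.225 [458.49  -1.32 161.66] [17.15  2.43 -2.1 ]
28.275 [458.48  -1.32 161.67] [16.46  1.74 -1.16]
28.325 [458.5   -1.33 161.67] [17.44  3.01 -2.32]
```

View pics/s19.png

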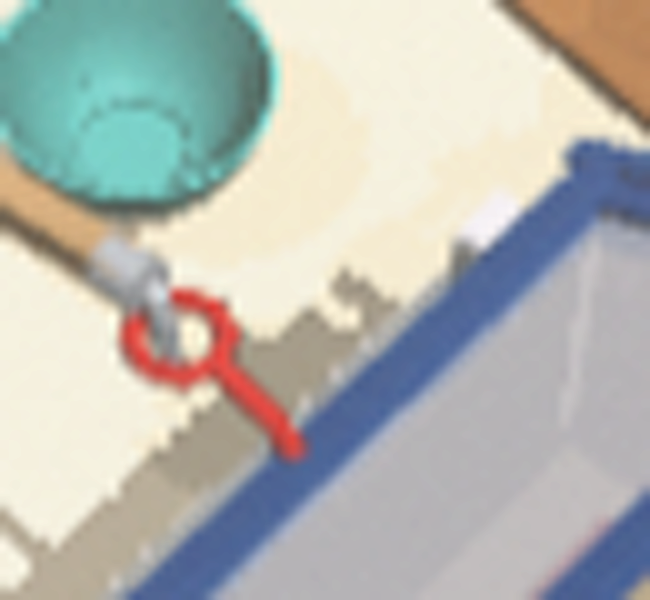

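Request:
move_arm --pt "-3 0 -1 0 1" --pt "0 0 0 0 1" --pt "3 0.4 1 0 1" --pt "6 0.8 2 0 1" --pt "9 1.2 3 0 1" --pt "11 1.4 3.5 0 1" --pt "12 1.5 4 0 1" --pt "12.5 1.5 4 0 1" --pt "12.5 1.5 4 0 1"

```text
t: 29.45
ee_pos: [469.5, 0.1, 165.1]
orientation: [-0.107, 1.47, 0.1]
ft_force: [-5.6, -0.2, 0.5]
width: 23.8
```

```bash
python3 sn.py s20
```

```text
29.45 [4.69547007e+02 1.37407766e-01 1.65124899e+02] [-5.55050088 -0.24268204  0.45338892] [-0.08907939  0.7444487  -0.02115224] 23.840041241431187
```

View pics/s20.png

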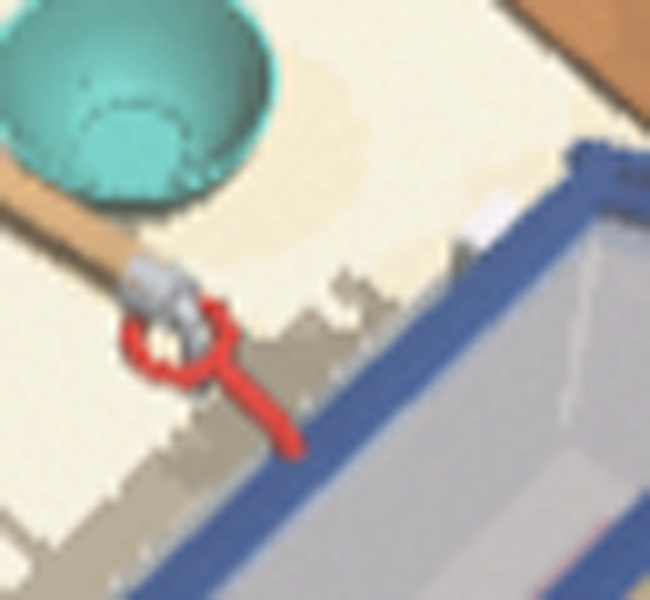

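Request:
move_arm --pt "-3 -0.4 -1 0 1" --pt "-6 -0.8 -2 0 1" --pt "-8.5 -1.1 -2.7 0 1" --pt "-9.2 -1.2 -3 0 1" --pt "-9.9 -1.3 -3.3 0 1" --pt "-10.6 -1.4 -3.6 0 1" --pt "-11.3 -1.5 -4 0 1" --pt "-12 -1.5 -4.4 0 1" --pt "-12.7 -1.5 -4.8 0 1" --pt "-13.4 -1.5 -5.2 0 1" --pt "-14 -1.5 -5.6 0 1" --pt "-14 -1.5 -5.6 0 1"

```text
t: 31.0
ee_pos: [458.8, -1.3, 160.8]
orientation: [-0.107, 1.463, 0.1]
ft_force: [7.2, 1.0, 3.0]
width: 23.9
```

Request:
move_arm --pt "-3.5 -0.2 -1.5 0 1" --pt "-4.5 -0.3 -2 0 1" --pt "-5 -0.3 -2.3 0 1" --pt "-5 -0.3 -2.3 0 1" --pt "-5 -0.3 -2.3 0 1" --pt "-5 -0.3 -2.3 0 1" --pt "-5 -0.3 -2.3 0 1" --pt "-5 -0.3 -2.3 0 1"

```text
t: 32.0
ee_pos: [458.8, -1.5, 160.3]
orientation: [-0.108, 1.453, 0.099]
ft_force: [15.7, 3.2, -1.5]
width: 23.7
```

```bash
python3 - <<'E'
from h import *
for i in range(8):
    get_image("scene");o=ctrl.get_obs();print(o["t"],o["ee_pos"].round(2),o["ft_force"].round(2))
E
python3 sn.py s21
```

```text
32.05 [458.82  -1.53 160.29] [14.68  1.78 -1.81]
32.1 [458.85  -1.52 160.3 ] [14.48  3.24 -2.5 ]
32.15 [458.86  -1.51 160.31] [16.08  3.01 -1.45]
32.2 [458.84  -1.53 160.3 ] [15.48  2.7  -2.22]
32.25 [458.84  -1.51 160.31] [14.98  2.72 -2.17]
32.3 [458.85  -1.51 160.31] [14.69  2.77 -1.9 ]
32.35 [458.78  -1.51 160.27] [15.95  2.77 -1.27]
32.4 [458.84  -1.52 160.29] [15.89  2.75 -1.89]
32.4 [458.83699786  -1.51968365 160.29423537] [15.88900163  2.75195671 -1.89103928] [ 0.42484581 -2.15749674  0.13016045] 24.03647660243319
```

View pics/s21.png

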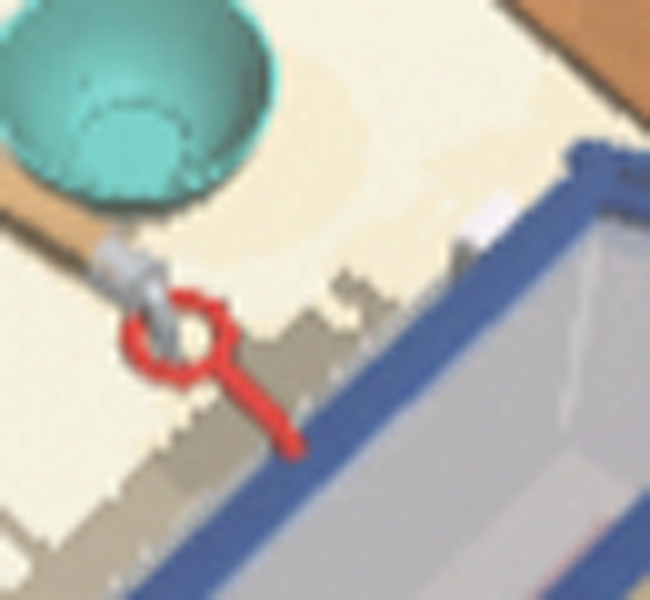

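Request:
move_arm --pt "-3 -0.1 -1 0 1" --pt "0 0.3 0 0 1" --pt "2.5 0.5 0.5 0 1" --pt "4.5 0.7 1 0 1" --pt "4.5 0.7 1 0 1" --pt "4.5 0.7 6 0 1" --pt "4.5 0.7 11 0 1" --pt "4.5 0.7 11 0 1"

```text
t: 33.45
ee_pos: [463.6, -0.8, 171.8]
orientation: [-0.108, 1.452, 0.099]
ft_force: [-1.0, 0.6, -1.4]
width: 23.8
```

```bash
python3 sn.py s22
```

```text
33.45 [463.64202351  -0.84489183 171.82336553] [-0.97389355  0.61637536 -1.35610297] [ 0.0693176   0.04323348 -0.05361837] 23.832089194017254
```

View pics/s22.png

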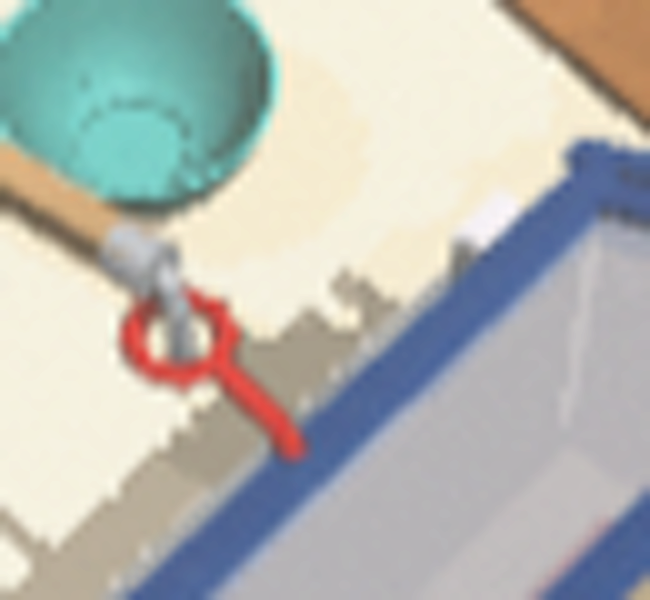

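Request:
move_arm --pt "0 0 6 0 1" --pt "0 0 12 0 1" --pt "0 0 18 0 1" --pt "0 0 25 0 1" --pt "0 0 35 0 1" --pt "0 0 50 0 1" --pt "0 0 75 0 1" --pt "0 0 90 0 1" --pt "0 0 90 0 1"

```text
t: 34.62
ee_pos: [464.2, -0.9, 262.8]
orientation: [-0.108, 1.45, 0.099]
ft_force: [0.1, 0.0, -1.8]
width: 23.6
```

```bash
python3 sn.py s23; python3 - <<'E'
from h import *
cv2.imwrite("pics/w23.png",get_image("wrist"))
E
```

```text
34.625 [464.20207323  -0.85185218 262.8089205 ] [ 0.09460944  0.04423193 -1.78806029] [ 0.04535945  0.13443027 -0.01923725] 23.636488459647364
```

View pics/s23.png

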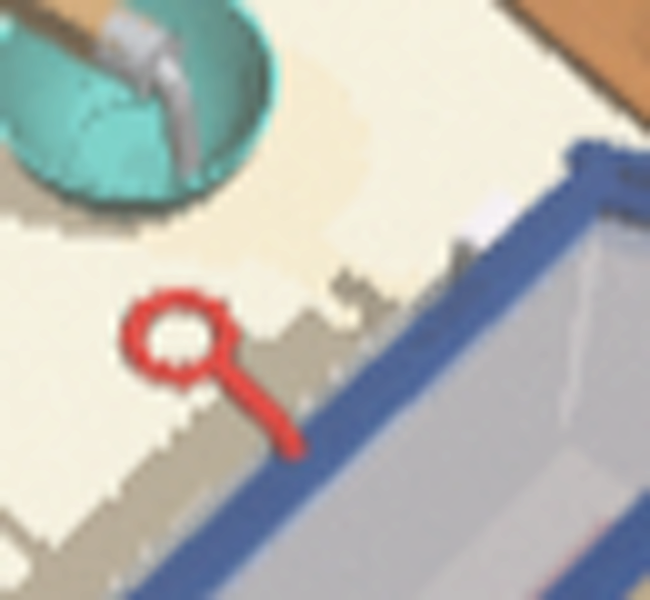

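View pics/w23.png

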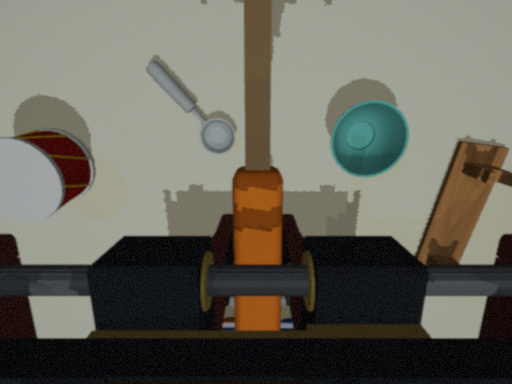

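Request:
move_arm --pt "0 30 0 0 1" --pt "10 75 0 0 1" --pt "20 125 0 -0.03 1" --pt "35 175 0 -0.06 1" --pt "50 225 0 -0.1 1" --pt "65 270 0 -0.13 1" --pt "77 300 0 -0.13 1" --pt "77.5 313 0 -0.13 1" --pt "77.5 313 -40 -0.13 1" --pt "77.5 313 -90 -0.13 1" --pt "77.5 313 -120 -0.13 1" --pt "77.5 313 -120 -0.13 1"

```text
t: 36.22
ee_pos: [538.3, 310.3, 138.2]
orientation: [-0.016, 1.462, -0.01]
ft_force: [0.3, -0.2, -0.6]
width: 23.9
```

```bash
cat > sr.py <<'E'
from h import *
import sys
o=ctrl.get_obs(); n=sys.argv[1]
Rm=R.from_rotvec(o["orientation"]).as_matrix()
print(o["t"],o["ee_pos"].round(2),o["ft_force"].round(2),o["width"],"fwd",Rm[:,2].round(4))
s=get_image("scene");cv2.imwrite(f"pics/{n}.png",cv2.convertScaleAbs(cv2.resize(s[100:190,260:360],None,fx=7,fy=6,interpolation=cv2.INTER_CUBIC),alpha=1.6))
cv2.imwrite(f"pics/{n}w.png",get_image("wrist"))
E
python3 sr.py r1
```

```text
36.225 [538.28 310.25 138.19] [ 0.3  -0.16 -0.62] 23.902805884185547 fwd [0.9941 0.0044 0.1083]
```

View pics/r1.png

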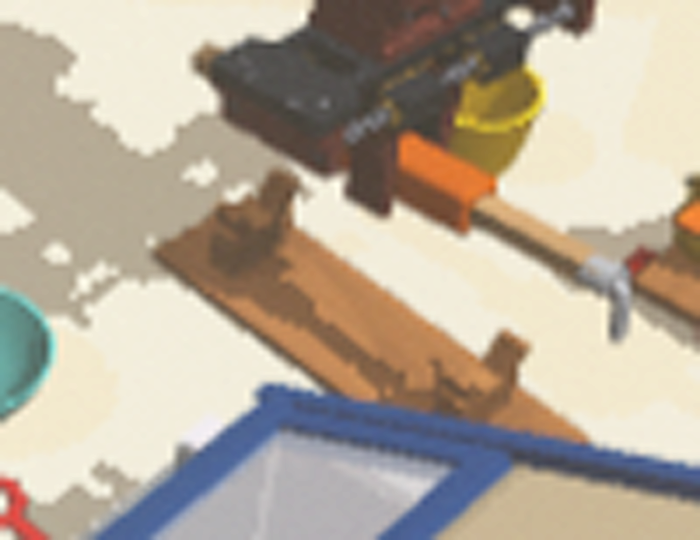

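View pics/r1w.png

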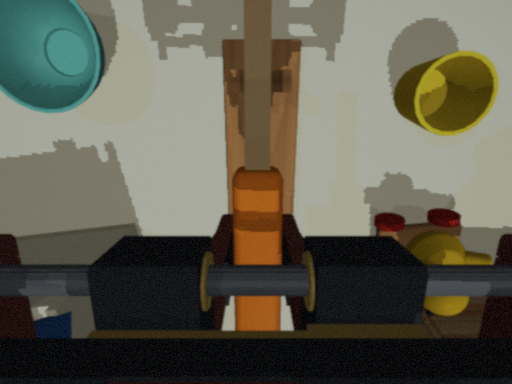

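Request:
move_arm --pt "3 2 -25 0 1" --pt "3 2 -55 0 1" --pt "3 2 -75 0 1" --pt "3 2 -85 0 1" --pt "3 2 -85 0 1" --pt "3 2 -85 0 1"

```text
t: 37.08
ee_pos: [544.3, 314.2, 57.7]
orientation: [-0.012, 1.455, -0.007]
ft_force: [0.0, 0.3, -1.1]
width: 24.4
```

```bash
python3 sr.py r2
```

```text
37.075 [544.35 314.2   57.66] [ 0.04  0.26 -1.09] 24.407537807497054 fwd [0.9933 0.0041 0.1153]
```

View pics/r2.png

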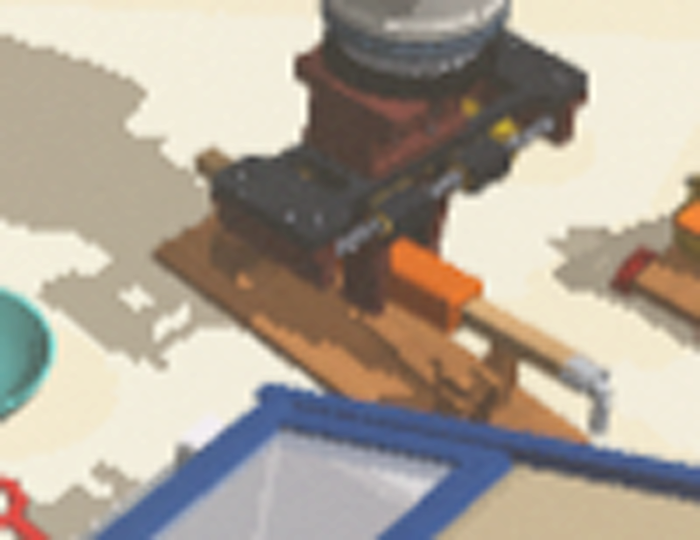

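View pics/r2w.png

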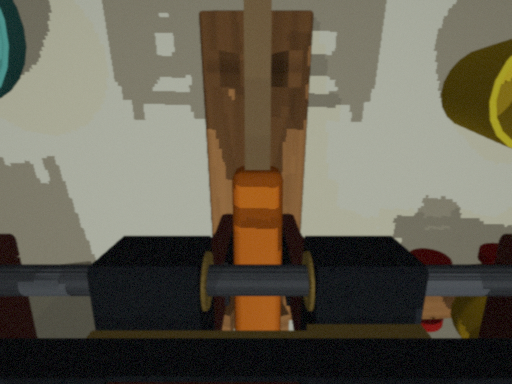

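Request:
move_arm --pt "-2 -1 0 0 1" --pt "-3 -2 -6 0 1" --pt "-3 -2 -11 0 1" --pt "-3 -2 -14 0 1" --pt "-3 -2 -16 0 1" --pt "-3 -2 -16 0 1"

```text
t: 37.92
ee_pos: [541.6, 312.2, 41.7]
orientation: [-0.012, 1.455, -0.007]
ft_force: [0.6, -0.1, 1.1]
width: 23.4
```

```bash
python3 sr.py r3
```

```text
37.925 [541.6  312.24  41.7 ] [ 0.55 -0.12  1.06] 23.37261986679012 fwd [0.9933 0.004  0.1157]
```

View pics/r3w.png

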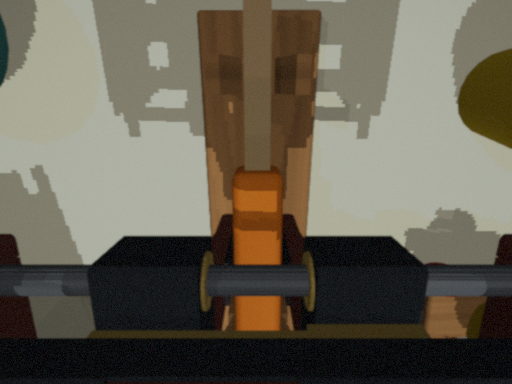

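Request:
move_arm --pt "0 0 -2 0 1" --pt "0 0 -4 0 1" --pt "0 0 -5 0 1" --pt "0 0 -5 0 1"

```text
t: 38.52
ee_pos: [541.6, 312.4, 36.7]
orientation: [-0.012, 1.455, -0.007]
ft_force: [1.1, 0.1, 1.9]
width: 24.1
```

```bash
python3 sr.py r4
```

```text
38.525 [541.56 312.44  36.71] [1.1  0.06 1.87] 24.115106333825693 fwd [0.9933 0.0038 0.1158]
```

Request:
move_arm --pt "0 0 -2 0 1" --pt "0 0 -4 0 1" --pt "0 0 -6 0 1" --pt "0 0 -6 0 1"

```text
t: 39.12
ee_pos: [541.3, 312.3, 30.4]
orientation: [-0.012, 1.455, -0.007]
ft_force: [1.0, -0.2, 1.6]
width: 24.0
```

```bash
python3 sr.py r5
```

```text
39.125 [541.29 312.33  30.41] [ 0.97 -0.16  1.6 ] 24.013825910060955 fwd [0.9933 0.0037 0.1152]
```

View pics/r5.png

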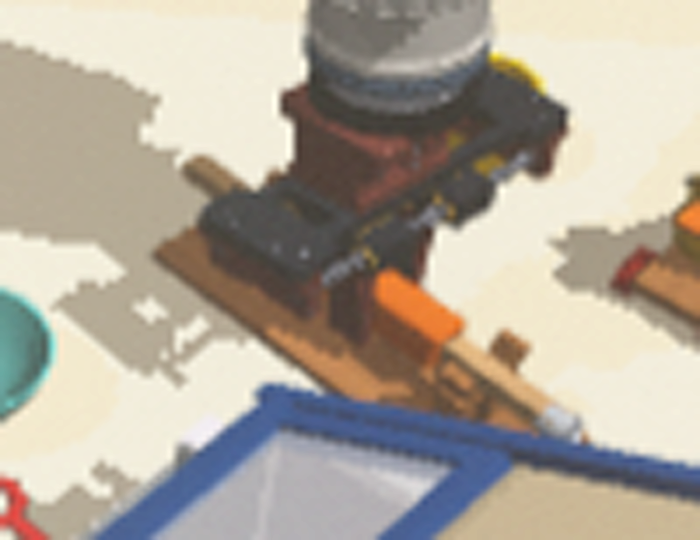

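View pics/r5w.png

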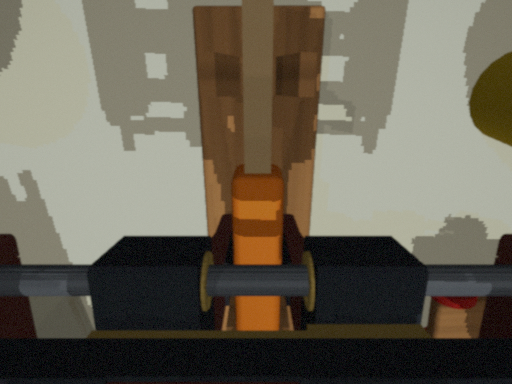

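Request:
move_arm --pt "0 0 -1.5 0 1" --pt "0 0 -1.5 0 1"

```text
t: 39.48
ee_pos: [541.2, 312.3, 29.6]
orientation: [-0.012, 1.455, -0.007]
ft_force: [0.6, -1.3, 7.9]
width: 23.7
```

Request:
move_arm --pt "0 0 0.5 0 0.5" --pt "0 0 0.5 0 0" --pt "0 0 0.5 0 -0.5" --pt "0 0 0.5 0 -1" --pt "0 0 0.5 0 -1" --pt "0 0 0.5 0 -1" --pt "0 0 0.5 0 -1" --pt "0 0 0.5 0 -1"

```text
t: 40.48
ee_pos: [541.3, 312.3, 30.1]
orientation: [-0.012, 1.455, -0.007]
ft_force: [0.3, 0.8, 0.0]
width: 87.1
```

```bash
python3 sr.py r6
```

```text
40.475 [541.26 312.32  30.1 ] [0.27 0.76 0.  ] 87.14555520930342 fwd [0.9933 0.0038 0.1154]
```

View pics/r6w.png

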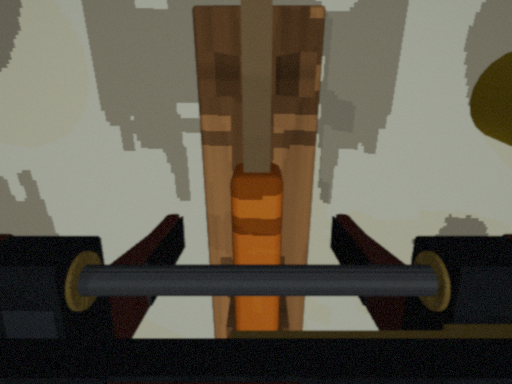

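Pole released in the rest. Retreat upward and to the side for a clear check.

Request:
move_arm --pt "0 0 20 0 -1" --pt "0 0 60 0 -1" --pt "0 0 110 0 -1" --pt "0 0 160 0 -1" --pt "0 0 200 0 -1" --pt "-50 30 210 0 -1" --pt "-100 60 210 0 -1" --pt "-150 110 210 0 -1" --pt "-200 160 210 0 -1" --pt "-250 210 210 0 -1" --pt "-250 210 210 0 -1"

```text
t: 41.95
ee_pos: [288.7, 524.5, 241.7]
orientation: [-0.012, 1.455, -0.003]
ft_force: [-0.7, 0.5, -0.8]
width: 88.0
```

```bash
python3 - <<'E'
from h import *
o=ctrl.get_obs();print(o["t"],o["ee_pos"],o["ft_force"])
t=get_image("top");s=get_image("scene");cv2.imwrite("pics/tf.png",t);cv2.imwrite("pics/sf.png",s)
a=cv2.resize(t[85:265,110:310],None,fx=4,fy=3.3,interpolation=cv2.INTER_CUBIC)
b=cv2.resize(s[100:230,220:370],None,fx=5,fy=4.5,interpolation=cv2.INTER_CUBIC)
cv2.imwrite("pics/tfz.png",cv2.convertScaleAbs(a,alpha=1.6));cv2.imwrite("pics/sfz.png",cv2.convertScaleAbs(b,alpha=1.6))
t0=cv2.imread("pics/top0.png")
for n,im in(("0",t0),("f",t)):
    m=mask(im,(5,190,120),(14,255,255)); m[:180]=0;m[235:]=0;m[:,:165]=0;m[:,195:]=0
    ys,xs=np.nonzero(m);print(n,xs.mean(),ys.mean(),len(xs),plane(cam("top"),(xs.mean(),ys.mean()),64))
E
```

```text
41.95 [288.70702842 524.48342952 241.73368194] [-0.71851867  0.49506727 -0.75378144]
0 176.97368421052633 207.07894736842104 114 [538.00603557 313.17806595  64.        ]
f 177.05128205128204 206.83760683760684 117 [538.94719107 312.91210149  64.        ]
```

View pics/tfz.png

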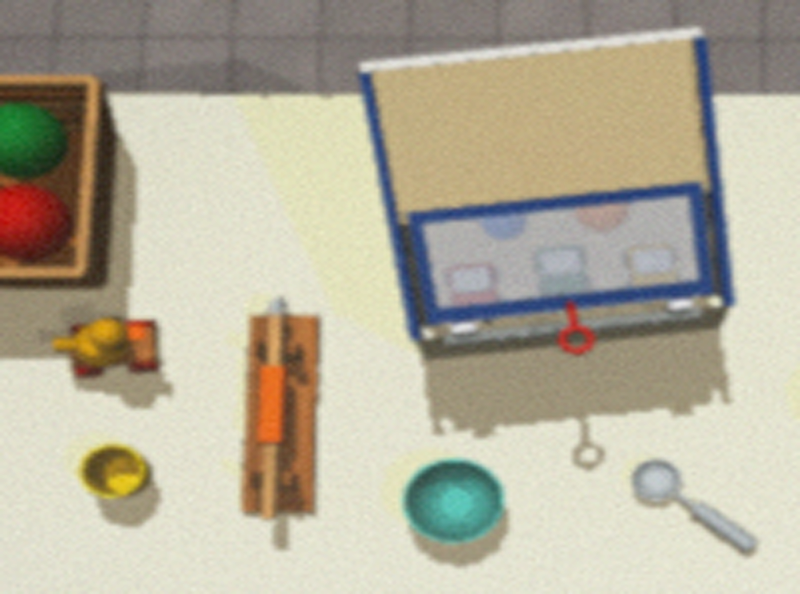

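View pics/sfz.png

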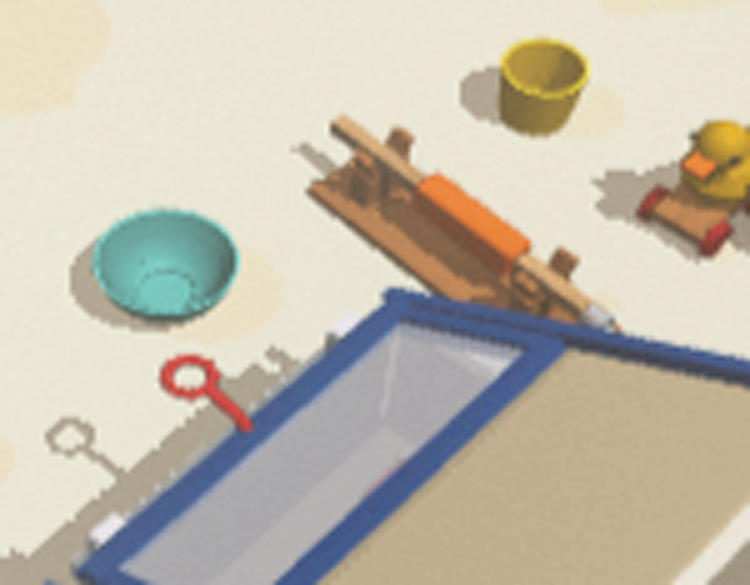

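```bash
python3 - <<'E'
from h import *
ct=cam("top");cs=cam("scene")
def ring(im,box):
    m=mask(im,(0,130,70),(7,255,255))|mask(im,(172,130,70),(180,255,255))
    k=np.zeros_like(m);x0,x1,y0,y1=box;k[y0:y1,x0:x1]=m[y0:y1,x0:x1]
    cc,h=cv2.findContours(k,cv2.RETR_CCOMP,cv2.CHAIN_APPROX_NONE)
    for c,hh in zip(cc,h[0]):
        if hh[3]>=0 and len(c)>8:
            (e,ax,_)=cv2.fitEllipse(c); print(e,ax); return e
t0,s0,tf,sf=[cv2.imread(f"pics/{n}.png") for n in("top0","scene0","tf","sf")]
A,e=tri([ray(ct,ring(t0,(235,270,150,180))),ray(cs,ring(s0,(265,300,180,210)))])
B,f=tri([ray(ct,ring(tf,(235,270,170,200))),ray(cs,ring(sf,(245,275,170,200)))])
print(A,e,B,f,B-A,np.linalg.norm(B-A))
for r in range(172,190): print(r,tf[r,226],tf[r,280-0])
E
```

```text
(250.88685607910156, 165.28024291992188) (5.695065975189209, 6.465123176574707)
(278.0, 189.5) (7.42189359664917, 8.402122497558594)
(253.7237091064453, 187.5) (5.198074817657471, 5.2483811378479)
(257.43658447265625, 183.17507934570312) (7.479672431945801, 8.40257740020752)
[664.20220402  27.11754412 225.33060864] [np.float64(0.4153230926184103), np.float64(0.41532309261852196)] [592.63145665  17.38634705 182.87424184] [np.float64(0.7625678181354762), np.float64(0.762567818135587)] [-71.57074737  -9.73119707 -42.4563668 ] 83.78311976842292
172 [114 111 106] [76 44 30]
173 [105 102 104] [76 46 31]
174 [ 97  92 105] [78 49 38]
175 [ 92  91 103] [100  86  84]
176 [ 92  88 102] [136 131 131]
177 [87 74 78] [136 134 134]
178 [80 51 43] [102 101 101]
179 [76 44 26] [69 70 68]
180 [78 44 29] [68 71 71]
181 [78 51 41] [65 70 66]
182 [96 82 79] [51 58 58]
183 [131 130 129] [48 55 58]
184 [133 134 134] [47 54 57]
185 [107 107 109] [59 69 72]
186 [74 77 75] [72 88 94]
187 [71 73 70] [78 91 97]
188 [67 70 68] [71 85 93]
189 [49 58 55] [75 91 98]
```

```bash
python3 -c "
from workcell import ctrl
print(ctrl.close_job())"
```

```text
the job is handed in; nothing more can be done
None
```

I hooked the pole into the red ring, pulled the sash down past its catch onto the stops, and seated it. I then unhooked the pole, laid it back in its rest and handed the job in at about 42 s. The hand-in reports no verdict, and I had no direct reading of the catch ball.

**Seating pull:** After the final snap the sash stood rigid at one place. I pulled it there twice for about 0.5 s or more each, at about 17.5 N and then about 15.6 N. The highest single wrist reading was about 18.3 N.

**False stop:** The sash first stuck part-way through the catch, and I took that for shut. I held about 17 N there, and it also resisted a 6 N push back. It went through only when I slackened the hook and pulled again, so that first hold and its push-back test were not on the stops. Readings came only at the end of each move, so I can't rule out short peaks in force or speed when the hook took up its slack and the sash snapped through.

**Last checks:**
- **Sash:** It slid about 84 mm against the roughly 83 mm I had estimated. The blue edge meets both stop blocks with no gap visible in the top view. A 5.6 N push back did not move the ring.
- **Pole:** The handle is within about 1 mm of where it started, hook down and level in both notches, and released.
- **Other toys:** The duck, cup, bowl and spoon look unmoved in the last pictures; I did not measure them, and I did not check the drum and magnifier there.
- **Tool tilt:** The tool ended tilted about 0.11 rad from the pulling. The pole turned back to level in the grip as it was lowered into the rest.

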